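Uncover a plate reader and load its dishes

TASK

The plate reader's loading bay is shut by its snap-fit cover: pry the cover off with the flat-blade tool at the notch in the top, put the cover flat in the shallow parts tray with its plug up, and stand the tool back in its stand. Set every small culture dish upright in a bay of the carrier, one to a bay, and slide the carrier straight into the reader, nose first, until it is fully home against the stop. Do not topple a dish or shift the big dish stack, the bottle and the tally counter.

Things in the scene. Friction and masses are not known exactly. Their poses are not given: they have to be found in the camera images.
- reader: White bench-top plate reader, fixed, 180 mm wide, 400 mm deep. Origin: on the bench, middle of its front face. +x points INTO the reader (the way the carrier slides), y along the face, z up. The front block is 66 mm high; a sloped display rises over it from 120 mm behind the face and the 160 mm high rear part begins 200 mm behind it.
- bay (a point): Centre of the mouth of the reader's loading bay, hidden behind the cover at first (reader frame x 0, z 21 mm). The bay is 58 mm wide (y -29..29), 42 mm high, its floor is the bench itself, and a fixed stop stands 190 mm behind the front face.
- notch (a point): Centre of the mouth of the pry notch (reader frame x 5, y 0, z 66 mm): a pocket in the reader's top front edge, 10 mm deep from front to back (x 0..10), 30 mm wide (y -15..15), 20 mm deep downward (floor at z 46), open above; its front wall is the back of the fitted cover.
- cover: Grey snap-fit cover, 80 g: plate 100 mm wide (y), 66 mm high (z), 8 mm thick (x -8..0), on the bench against the reader's face. Origin: bottom middle of the plate's back; fitted, its frame is the reader's. Sprung balls hold its plug: levering the top edge off takes 4 to 6 N over 10 mm; once that edge is about 27 mm out (before, it tips back) it falls face down, plug up.
- cover_top (a point): Middle of the cover's top edge on its back face (cover frame x 0, z 66 mm); the front wall of the pry notch.
- cover_plug (a point): Mid-depth in the plug on the cover's back (cover frame x 9, z 22 mm). Plug: 40 mm wide (y), 22 mm high (z 8..30), standing out 18 mm (x 0..18); a rounded bump on each side (z 18..30), 53 mm over both. When the cover lies face down, the plug stands 8 to 26 mm above what it lies on about 30 mm in front of the reader's face, and is best gripped from above across the bumps (closing along cover y).
- stand: Aluminium stand block 60 x 60 x 62 mm, fixed. Origin: centre of its underside. In its top is a through slot 9 mm (x) by 22 mm (y) for the tool's blade.
- pry_tool: Flat-blade pry tool, 70 g, upright in the stand. Origin: middle of the handle's lower end (its shoulder), which rests on the stand's top, 62 mm above the bench. Square grey handle 20 x 20 mm from z 0 to 75; steel blade 3 mm thick (x), 16 mm wide (y), from z 0 down to its tip at z -55.
- carrier: Aluminium dish carrier loose on the bench, 250 g, open on top. Origin: underside, middle of its body; +x is its nose. Body 183 mm long (x -91.5..91.5), 50 mm wide, floor 4 mm thick, lips and dividers up to z 10. Four bays 41 (x) by 42 mm (y), centred at x = -66, -22, 22, 66 mm. Against the reader's stop its origin is 98.5 mm behind the reader's face.
- post (a point): Grip post of the carrier, at carrier x = -130 mm: 20 mm (x) by 18 mm (y), top at z 44; this point is 38 mm above the carrier's underside. It stands on a 30 mm wide, 4 mm thick tail that ends at x = -146 mm. The carrier can be slid along the bench by it.
- parts_tray: Shallow steel tray, fixed, outside 110 mm (x) by 150 mm (y), walls 4 mm thick and 15 mm high, floor 4 mm thick. Origin: centre of its underside.
- big_stack: Bystander: stack of large dishes, 90 mm across, 55 mm high. Origin: centre of the underside.
- bottle: Bystander: clear bottle, 60 mm across, 150 mm high. Origin: centre of the underside.
- counter: Bystander: steel tally counter, 48 mm across, 31 mm high. Origin: centre of the underside.
- dish_a: Small lidded culture dish, white with a pale top, 36 mm across, 20 mm high, 30 g, upright on the bench. Origin: centre of its underside, z up. Two to four such dishes are present; None when absent.
- dish_b: Small lidded culture dish, white with a pale top, 36 mm across, 20 mm high, 30 g, upright on the bench. Origin: centre of its underside, z up. Two to four such dishes are present; None when absent.
- dish_c: Small lidded culture dish, white with a pale top, 36 mm across, 20 mm high, 30 g, upright on the bench. Origin: centre of its underside, z up. Two to four such dishes are present; None when absent.
- dish_d: Small lidded culture dish, white with a pale top, 36 mm across, 20 mm high, 30 g, upright on the bench. Origin: centre of its underside, z up. Two to four such dishes are present; None when absent.
There are look-alikes about, which are no part of the job. There is more than one size of the parts_tray; the job needs the larger. There is more than one size of the carrier; the job needs the larger.

How it is judged:
By the outcome, as a careful person would: the job done as asked, in the order asked, and still so for the second after the job is handed in, with the robot touching nothing.
Of dish_a, dish_b, dish_c, dish_d only 2 to 4 are there at a start; the rules pass over those that are not, and their reading is None.
At some moment in a run one of dish_a, dish_b, dish_c, dish_d may be knocked a few centimetres aside while the robot is not near it.
It also fails if it takes over 210 s, if anything falls off the work surface, if the arm or the gripper's body presses on something with over 40 N, if the wrist force passes 120 N, or if a joint passes its speed limit or range.

ROBOT

A 7-joint arm with a two-finger parallel gripper is mounted at the origin on the work surface. World frame = base frame: x ahead of the robot, y to its left, z up, the work surface at z = 0. Lengths are in m, angles in rad, forces in N, time in s.
With the tool pointing down it reaches from about 0.425 to 0.875 m from the base axis. Payload 8.4 kg.
Tool frame: the origin (TCP) lies on the mounting face of the last link; the fingertips stand 182 mm ahead of it and the grasp point (between the pads) lies 164 mm ahead of it; x points along the fingers, z is the direction in which the jaws open and shut, and the axes are right-handed (so a half turn about x gives the same grasp; the last joint's range is limited). The gripper opens to 87 mm and grips with 3 to 60 N. Pads are 19 mm wide; open, the fingers measure 117 mm over their backs; the gripper's body (75 mm by 190 mm) begins 51 mm behind the grasp point.
Start: joints at [1.12, 0.333, 0.04, 1.465, -0.013, 1.343, -0.059], TCP at [0.224, -0.61, 0.405] pointing down, gripper open.
Joint ranges: [-2.58, 2.58], [-0.38, 2.09], [-1.3, 1.39], [0.25, 2.4], [-1.5, 4.64], [0.08, 2.09], [-2.65, 2.65]. Speed limits (rad/s): [2.22, 2.22, 2.79, 2.79, 3.14, 3.14, 3.14].

INTERFACE

Orientations are given as a unit quaternion [x, y, z, w].
In Python, from cell import observe, cams, arm, nets gives the robot as it stands. The module is installed in compiled form; this text tells all that it offers.
- The arm moves only by the tool carry_out, never from a script. Its argument "deltas" is one flat list of numbers, 5 for each row, row after row: the opening, from 0 (shut) to 1 (fully open), then the shift along the world's x, y, z in m, then the turn about the world's z in rad. A call has 1 to 20 rows; each row shifts and turns the pose as measured when the row begins; what a row does not reach is not made up. A row lasts 1/10 s, in which the tool goes at most 50 mm and 8.59 degrees, less where a joint would pass 70% of its speed; a pose out of reach is approached as far as the arm can. A call with a gripper value outside its range is refused whole. The fingers move at their own pace and stop on an object; the grip force is fixed at half the most. Time passes only in rows, so rows that do not move let the fingers close. It gives the time, the measured TCP pose, the force and the opening at its end, in the units of the state.
- observe(): the state, without advancing time (a new reading comes with each control period).
- cams.read_camera(name): name is "side" or "top" or "wrist"; returns a dict with "frame" (384x512x3 uint8, red, green, blue), "fx", "fy", "cx", "cy" (pixels), "k1" (the pictures are not rectified: a ray, as slopes to the right and down, at radius r is drawn at 1 + k1 r^2 times it, then the intrinsics apply), "world_from_camera" (4x4, takes a point from camera to world coordinates). Camera axes: x right, y up, looking along -z (the intrinsics and any distortion apply to the point x, -y, -z); pixel columns grow to the right and rows downward; lengths in m; the calibration is good to about 2 mm. A picture is of the moment at which its call begins. There is no depth.
- arm.close_job(): hands the job in, once; it reports no verdict.
Trained networks look in the newest picture that a camera, given by its name, has taken for a name from the list of things; names that differ only in an ending like _2 or _b are one class to them, and where a whole thing is asked for, a point or a joint stands for the part that bears it (a point fixed in the world has none). Each returns a list of dicts, best first, with "confidence" (0 to 1); they miss things now and then, are a little off and sometimes report something else, mostly with a low value. They report only what shows in the picture. A call takes as long as a camera call. They do not tell look-alikes from the thing itself.
- nets.spot_in(camera, name): "xyz" ([x, y, z] in m, in world coordinates, good to about 4 mm: the middle of the surface that is visible of it).
- nets.spot_point(camera, name): "xyz" ([x, y, z] in m, in world coordinates, good to about 4 mm: a listed point, or the origin of a listed thing).
The state is a dict: "time": time; "q": joint angles; "joint_vel": joint speeds; "tau": joint torques, N m; "position": TCP position; "ee_rot": TCP orientation; "ft_force": force on the tool from outside, world axes, zero at the start; "ft_torque": the same for the moment, N m; "grip_width": opening from 0.0 (shut) to 1.0 (fully open).
Only numpy, scipy, OpenCV 4.12 (cv2) and the standard library are available. Lean on these libraries where they do the work, as an engineer would, in place of code of your own. Each camera call takes 0.05 s, during which the arm holds its last target. There are 200 camera calls.

## Working session

There is one attempt and no reset: what is moved stays moved. The work goes in short steps, Python scripts to look and compute and a tool call to move; the robot and the scene stay as the last step left them, time stands still between calls to the robot, and variables do not carry over. Pictures are saved under pics/ and viewed, about 12 in all and at most 16, crops included, and the job is handed in when it is done.

Besides the shell and the picture viewer there is one more tool, called after ">>>" as name(argument=value, ...), one argument or row to a line, values as JSON. carry_out: Moves the arm, as the interface text tells. Its arguments: {"type":"object","properties":{"deltas":{"type":"array","items":{"type":"number"}}},"required":["deltas"]}

```bash
mkdir -p pics
cat > h.py <<'E'
import numpy as np, cv2
from cell import observe, cams, arm, nets
def shot(cam,name=None):
    d=cams.read_camera(cam)
    if name: cv2.imwrite(f'pics/{name}.png',cv2.cvtColor(d['frame'],cv2.COLOR_RGB2BGR))
    return d
def ray(d,u,v):
    p=np.array([(u-d['cx'])/d['fx'],(v-d['cy'])/d['fy']]);s=p.copy()
    for _ in range(20): s=p/(1+d['k1']*(s@s))
    T=np.array(d['world_from_camera']);return T[:3,3],T[:3,:3]@np.array([s[0],-s[1],-1])
def atz(d,u,v,z):
    o,r=ray(d,u,v);return (o+r*(z-o[2])/r[2])
def proj(d,P):
    T=np.array(d['world_from_camera']);c=T[:3,:3].T@(np.array(P)-T[:3,3])
    s=np.array([c[0],-c[1]])/-c[2];s=s*(1+d['k1']*(s@s))
    return s[0]*d['fx']+d['cx'],s[1]*d['fy']+d['cy']
E
python3 - <<'E'
from h import *
np.set_printoptions(precision=3,suppress=True)
o=observe();print({k:np.round(v,3) for k,v in o.items()})
for c in ['top','side']:
    d=shot(c,c+'0');print(c,np.array(d['world_from_camera']),d['fx'],d['k1'])
a=cv2.imread('pics/top0.png');b=cv2.imread('pics/side0.png')
cv2.imwrite('pics/top0b.png',cv2.resize(a,(800,600),interpolation=cv2.INTER_CUBIC))
for n in ['reader','notch','cover','cover_top','cover_plug','stand','pry_tool','carrier','post','parts_tray','big_stack','bottle','counter','dish_a']:
    for c in ['top','side']:
        for f in ['spot_point','spot_in'] if n in('carrier','parts_tray','dish_a') else ['spot_point']:
            print(n,c,f,[(np.round(r['xyz'],3).tolist(),round(r['confidence'],2)) for r in getattr(nets,f)(c,n)])
E
```

```text
{'time': np.float64(0.0), 'q': array([ 1.12 ,  0.334,  0.04 ,  1.466, -0.013,  1.343, -0.059]), 'joint_vel': array([-0.001, -0.   , -0.001,  0.001, -0.002, -0.002,  0.001]), 'tau': array([ -0.   , -65.635,   1.335, -40.381,  -0.06 ,   0.045,   0.   ]), 'position': array([ 0.224, -0.61 ,  0.404]), 'ee_rot': array([ 0.405,  0.58 , -0.405,  0.579]), 'ft_force': array([-0.203,  1.053, -0.561]), 'ft_torque': array([0.013, 0.016, 0.014]), 'grip_width': np.float64(1.001)}
top [[-0.026  0.996 -0.087  0.444]
 [-1.    -0.025  0.003 -0.137]
 [ 0.001  0.087  0.996  1.262]
 [ 0.     0.     0.     1.   ]] 437.72600339137364 0.04894936956692582
side [[-0.775  0.387 -0.499 -0.052]
 [-0.631 -0.501  0.592  0.576]
 [-0.021  0.774  0.633  0.843]
 [ 0.     0.     0.     1.   ]] 358.58475800447326 -0.06117155300596764
reader top spot_point [([0.496, 0.166, 0.001], 0.61)]
reader side spot_point [([0.496, 0.168, -0.0], 0.63)]
notch top spot_point []
notch side spot_point [([0.492, 0.172, 0.069], 0.65)]
cover top spot_point [([0.494, 0.17, -0.001], 0.6), ([0.778, -0.058, -0.003], 0.27)]
cover side spot_point
[... 1765 characters left out ...]
_point [([0.734, 0.291, -0.004], 0.8), ([0.495, 0.171, 0.067], 0.71), ([0.494, 0.169, 0.018], 0.31)]
bottle side spot_point [([0.731, 0.292, -0.0], 0.96), ([0.492, 0.168, 0.023], 0.62)]
counter top spot_point []
counter side spot_point [([0.777, -0.059, 0.001], 0.52)]
dish_a top spot_point [([0.457, -0.269, 0.037], 0.73), ([0.675, -0.028, -0.0], 0.71), ([0.65, -0.098, 0.002], 0.46)]
dish_a top spot_in [([0.648, -0.099, 0.025], 0.68), ([0.674, -0.03, 0.019], 0.48)]
dish_a side spot_point [([0.491, 0.165, 0.021], 0.61), ([0.675, -0.03, -0.003], 0.6), ([0.644, -0.101, 0.001], 0.39), ([0.734, -0.32, 0.003], 0.28)]
dish_a side spot_in [([0.639, -0.093, 0.02], 0.63), ([0.67, -0.023, 0.021], 0.48)]
```

View pics/top0b.png

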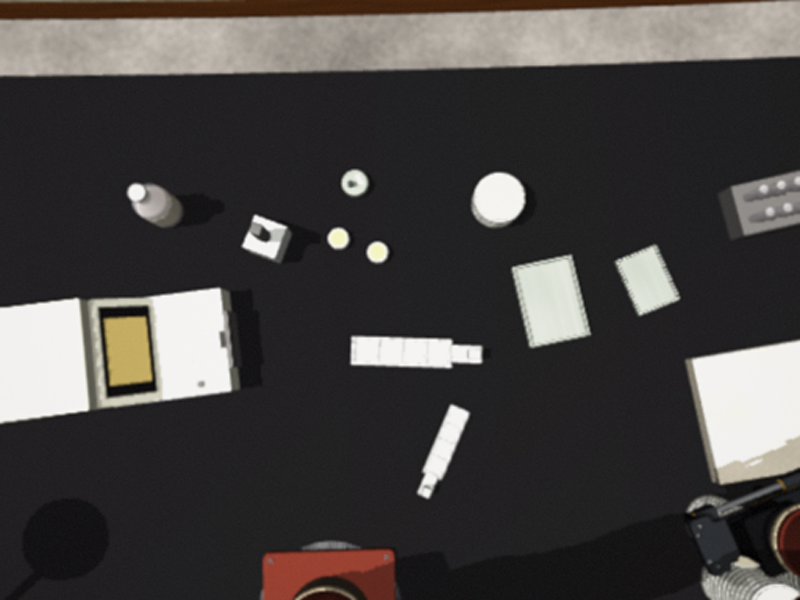

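View pics/side0.png

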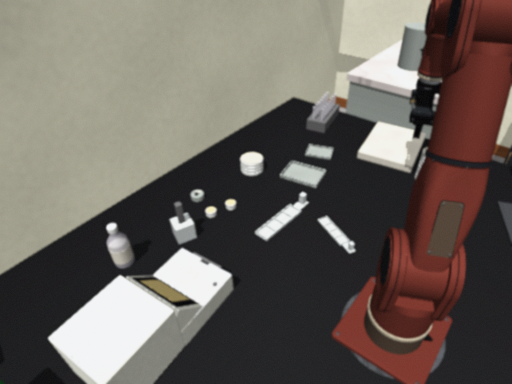

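The top view shows these, in 800×600 pixels:
- **Reader:** at the left, front edge (222,288)-(238,390), facing right.
- **Stand and tool:** at (266,238).
- **Dishes:** two, at (338,238) and (377,252).
- **Counter:** at (354,182).
- **Carriers:** one at (415,352) and a shorter one at (443,450).
- **Trays:** one at (551,300) and a smaller one at (647,280).

The larger carrier and tray are the left ones of each pair by size. I'll confirm that with measured sizes and one crop.

Run:
```python
from h import *
from scipy.spatial.transform import Rotation as R
np.set_printoptions(precision=3,suppress=True)
print('ee axes (cols x,y,z)\n',R.from_quat(observe()['ee_rot']).as_matrix())
d=shot('top');g=cv2.cvtColor(d['frame'],cv2.COLOR_RGB2GRAY)
_,m=cv2.threshold(g,100,255,0)
cs,_=cv2.findContours(m,cv2.RETR_EXTERNAL,cv2.CHAIN_APPROX_NONE)
def rect(name,u,v,z):
    u*=.64;v*=.64
    for c in cs:
        if cv2.pointPolygonTest(c,(u,v),True)>-3:
            W=np.array([atz(d,*p[0],z)[:2] for p in c],np.float32)
            (c0,s,a)=cv2.minAreaRect(W*1000);b=cv2.boxPoints((c0,s,a))
            print(name,'ctr',np.round(c0,1),'size',np.round(s,1),'ang',round(a,2))
rect('tray1',551,300,.012);rect('tray2',647,280,.012)
rect('car1',400,352,.01);rect('car2',450,430,.01);rect('stand',266,238,.062)
rect('dish1',338,238,.02);rect('dish2',377,252,.02);rect('reader',190,330,.066)
a=cv2.cvtColor(d['frame'],cv2.COLOR_RGB2BGR)
cv2.imwrite('pics/crop1.png',cv2.resize(a[100:330,130:450],(800,575),interpolation=cv2.INTER_CUBIC))
```

```text
ee axes (cols x,y,z)
 [[-0.     0.939  0.345]
 [ 0.     0.345 -0.939]
 [-1.     0.    -0.   ]]
tray1 ctr [ 549.6 -413.5] size [153.4 114.6] ang 10.67
tray2 ctr [ 583.4 -590.7] size [110.8  83.3] ang 20.42
car1 ctr [ 461.8 -164.8] size [240.3  54.3] ang 86.69
car2 ctr [ 282.8 -206.3] size [ 40.2 171.4] ang 64.84
stand ctr [671.6  99.2] size [65.4 65.8] ang 67.91
dish1 ctr [673.7 -27.7] size [39.  36.6] ang 43.46
dish2 ctr [646.6 -99.5] size [38.7 38.7] ang 43.85
reader ctr [484.1 278.8] size [190.1 238.5] ang 5.41
```

View pics/crop1.png

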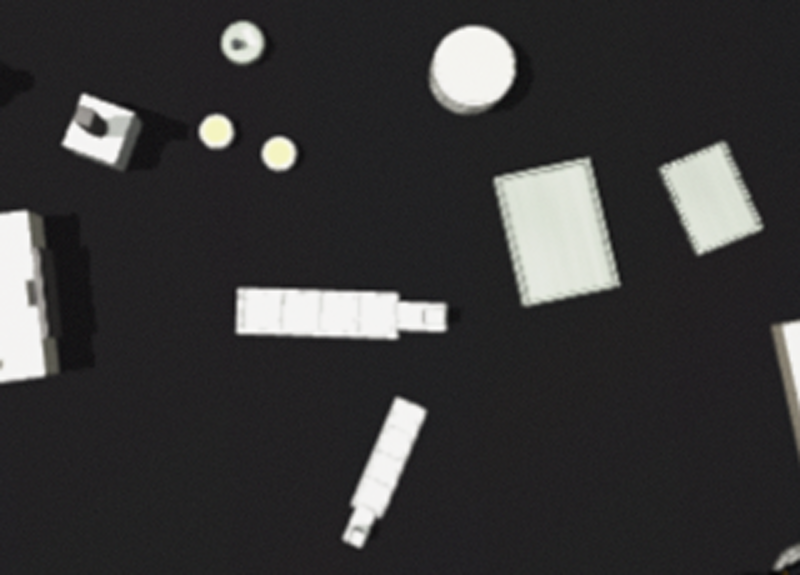

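The crop confirms the sizes. The carrier at (320,312) measures 240×54 mm, against 171×40 for the other. The tray at (556,232) measures 153×115 mm, against 111×83. So the left one of each pair is the larger and is the one meant. There are two dishes. Next I go over the stand.

>>> carry_out(
  deltas=[1,0.024,0.038,0,0.045,1,0.024,0.038,0,0.045,1,0.024,0.038,0,0.045,1,0.024,0.038,0,0.045,1,0.024,0.038,0,0.045,1,0.024,0.038,0,0.045,1,0.024,0.038,0,0.045,1,0.024,0.038,0,0.045,1,0.024,0.038,0,0.045,1,0.024,0.038,0,0.045,1,0.024,0.038,0,0.045,1,0.024,0.038,0,0.045,1,0.024,0.038,0,0.045,1,0.024,0.038,0,0.045,1,0.024,0.038,0,0.045,1,0.024,0.038,0,0.045,1,0.024,0.038,0,0.045,1,0.024,0.038,0,0.045],
)

```text
time: 3.65
position: [0.6618, 0.0971, 0.4078]
ee_rot: [0.136, 0.69, -0.14, 0.697]
ft_force: [0.6, -0.2, 1.2]
grip_width: 1.001
```

```bash
cat >> h.py <<'E'
from scipy.spatial.transform import Rotation as R
def st():
    o=observe();M=R.from_quat(o['ee_rot']).as_matrix()
    print('t',round(float(o['time']),2),'pos',np.round(o['position'],4),'jaw',round(np.degrees(np.arctan2(M[1,2],M[0,2])),2),'F',np.round(o['ft_force'],1),'w',round(float(o['grip_width']),3),'q7',round(o['q'][6],2))
def spot(cam,*names,f='spot_point'):
    for n in names: print(n,cam,[(np.round(r['xyz'],4).tolist(),round(r['confidence'],2)) for r in getattr(nets,f)(cam,n)])
E
python3 - <<'E'
from h import *
st();d=shot('wrist','w1');print(np.round(d['world_from_camera'],3),d['fx'])
spot('wrist','stand','pry_tool','dish_a','counter')
E
```

```text
t 3.65 pos [0.6618 0.0971 0.4078] jaw -22.54 F [ 0.6 -0.2  1.2] w 1.001 q7 -0.77
[[ 0.923  0.37   0.102  0.692]
 [-0.384  0.882  0.272  0.17 ]
 [ 0.011 -0.29   0.957  0.388]
 [ 0.     0.     0.     1.   ]] 340.2179046174606
stand wrist [([0.6718, 0.1005, 0.0008], 0.71)]
pry_tool wrist [([0.672, 0.0986, 0.0641], 0.67)]
dish_a wrist [([0.6471, -0.1007, -0.0018], 0.86), ([0.6726, -0.03, -0.0011], 0.75)]
counter wrist [([0.7793, -0.0579, -0.0001], 0.72), ([0.6728, 0.0997, -0.0016], 0.37)]
```

View pics/w1.png

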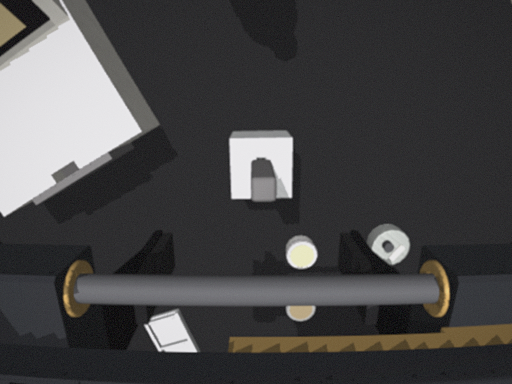

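The wrist view shows the stand at (262,165) nearly square to the jaws, with the tool handle at (263,180). The dishes are at (301,252) and (300,310). I need the blade/slot direction, so I'll enlarge the stand.

Run:
```python
from h import *
a=cv2.imread('pics/w1.png');s=cv2.imread('pics/side0.png')
A=cv2.resize(a[120:210,215:310],(500,474),interpolation=cv2.INTER_CUBIC)
B=cv2.resize(s[195:250,160:205],(290,354),interpolation=cv2.INTER_CUBIC)
A=cv2.convertScaleAbs(A,alpha=1.0);C=np.zeros((474,800,3),np.uint8);C[:,:500]=A;C[:354,505:795]=B
C=(255*(C/255.)**.6).astype(np.uint8)
cv2.imwrite('pics/crop2.png',C)
```

```text
(no output)
```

View pics/crop2.png

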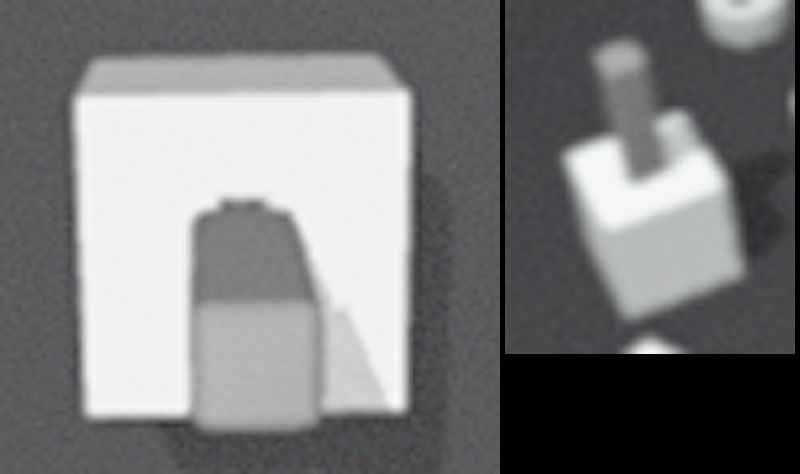

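The slot shows as a narrow dark strip at (243,203) in the crop, running up and down. So the slot's 9 mm side, the tool's x, lies along the jaw direction at about -22.5°, and I can descend as I am.

>>> carry_out(
  deltas=[1,0.005,0.001,0,0,1,0.005,0.001,0,0,1,0,0,-0.02,0,1,0,0,-0.02,0,1,0,0,-0.02,0,1,0,0,-0.02,0,1,0,0,-0.02,0,1,0,0,-0.02,0,1,0,0,-0.02,0,1,0,0,-0.017,0],
)

```text
time: 4.9
position: [0.6742, 0.0845, 0.2516]
ee_rot: [0.142, 0.684, -0.149, 0.7]
ft_force: [0.9, -0.1, -0.1]
grip_width: 1.001
```

Run:
```python
from h import *
st();spot('top','pry_tool','stand');M=R.from_quat(observe()['ee_rot']).as_matrix();print(M[:,0])
```

```text
t 4.9 pos [0.6742 0.0845 0.2516] jaw -23.75 F [ 0.9 -0.1 -0.1] w 1.001 q7 -0.82
pry_tool top [([0.5515, -0.411, 0.0021], 0.66), ([0.6733, 0.097, 0.0595], 0.58), ([0.494, 0.1677, 0.0679], 0.56)]
stand top [([0.4922, 0.1688, 0.0211], 0.3)]
[ 0.01652628 -0.01363096 -0.99977051]
```

>>> carry_out(
  deltas=[1,0,0,0,0,1,0,0,0,0],
)

```text
time: 5.2
position: [0.6741, 0.0841, 0.2513]
ee_rot: [0.142, 0.685, -0.149, 0.699]
ft_force: [0.1, 0.1, -0.8]
grip_width: 1.001
```

```bash
cat >> h.py <<'E'
_st=st
def st():
    _st();M=R.from_quat(observe()['ee_rot']).as_matrix();print('   toolx',np.round(M[:,0],4))
E
python3 -c "
from h import *
st()"
```

```text
t 5.2 pos [0.6741 0.0841 0.2513] jaw -23.77 F [ 0.1  0.1 -0.8] w 1.001 q7 -0.82
   toolx [ 0.0179 -0.0135 -0.9997]
```

>>> carry_out(
  deltas=[1,-0.002,0.006,0,0.012,1,-0.002,0.006,0,0.012,1,-0.001,0.005,0,0,1,0,0,0,0],
)

```text
time: 5.6
position: [0.6693, 0.1035, 0.2546]
ee_rot: [0.134, 0.685, -0.139, 0.702]
ft_force: [-0.4, 0.4, -0.8]
grip_width: 0.998
```

```bash
python3 -c "
from h import *
st()"
```

```text
t 5.6 pos [0.6693 0.1035 0.2546] jaw -22.24 F [-0.4  0.4 -0.8] w 0.998 q7 -0.83
   toolx [ 0.0228 -0.0119 -0.9997]
```

>>> carry_out(
  deltas=[1,0,-0.002,-0.004,0,0,0,0,0,0,0,0,0,0,0,0,0,0,0,0,0,0,0,0,0,0,0,0,0,0,0,0,0,0,0,0,0,0,0,0,0,0,0,0,0],
)

```text
time: 6.5
position: [0.6695, 0.1008, 0.2503]
ee_rot: [0.134, 0.685, -0.139, 0.702]
ft_force: [-0.8, 0.2, 1.2]
grip_width: 0.357
```

```bash
python3 -c "
from h import *
st()"
```

```text
t 6.5 pos [0.6695 0.1008 0.2503] jaw -22.28 F [-0.8  0.2  1.2] w 0.357 q7 -0.83
   toolx [ 0.0228 -0.0125 -0.9997]
```

>>> carry_out(
  deltas=[0,0,0,0,0,0,0,0,0,0,0,0,0,0,0,0,0,0,0,0,0,0,0,0,0],
)

```text
time: 7.0
position: [0.6694, 0.1009, 0.2503]
ee_rot: [0.134, 0.685, -0.139, 0.702]
ft_force: [0.2, 0.3, 0.5]
grip_width: 0.227
```

```bash
python3 -c "
from h import *
st()"
```

```text
t 7.0 pos [0.6694 0.1009 0.2503] jaw -22.28 F [0.2 0.3 0.5] w 0.227 q7 -0.83
   toolx [ 0.0227 -0.0125 -0.9997]
```

>>> carry_out(
  deltas=[0,0,0,0.01,0,0,0,0,0.02,0,0,0,0,0.02,0,0,0,0,0.02,0,0,0,0,0.02,0,0,0,0,0.02,0,0,0,0,0,0],
)

```text
time: 7.7
position: [0.6685, 0.1011, 0.3678]
ee_rot: [0.134, 0.685, -0.139, 0.702]
ft_force: [0.7, 0.4, 0.0]
grip_width: 0.226
```

Run:
```python
from h import *
st()
for c in ['wrist','top','side']: spot(c,'notch','cover_top','reader','pry_tool')
```

```text
t 7.7 pos [0.6685 0.1011 0.3678] jaw -22.23 F [0.7 0.4 0. ] w 0.226 q7 -0.78
   toolx [ 0.0228 -0.012  -0.9997]
notch wrist [([0.496, 0.1719, 0.0684], 0.7)]
cover_top wrist [([0.4918, 0.1681, 0.0695], 0.6)]
reader wrist [([0.4951, 0.1635, 0.0011], 0.89)]
pry_tool wrist [([0.672, 0.0986, 0.0641], 0.67)]
notch top [([0.4918, 0.1726, 0.0678], 0.66), ([0.7337, 0.2911, 0.0004], 0.59)]
cover_top top [([0.4953, 0.1721, 0.0676], 0.84), ([0.779, -0.0562, -0.0031], 0.74)]
reader top [([0.4931, 0.1697, 0.0036], 0.74), ([0.651, -0.0977, 0.0049], 0.4)]
pry_tool top [([0.5515, -0.411, 0.0021], 0.66), ([0.6733, 0.097, 0.0595], 0.58), ([0.494, 0.1677, 0.0679], 0.56)]
notch side [([0.4925, 0.1715, 0.0688], 0.65)]
cover_top side [([0.4954, 0.1649, 0.0636], 0.61)]
reader side [([0.4956, 0.1676, -0.0001], 0.63)]
pry_tool side [([0.6728, 0.0945, 0.0641], 0.67), ([0.4951, 0.1686, 0.0184], 0.48), ([0.4945, 0.1683, -0.0039], 0.27)]
```

>>> carry_out(
  deltas=[0,-0.0135,0.006,0,-0.084,0,-0.0135,0.006,0,-0.084,0,-0.0135,0.006,0,-0.084,0,-0.0135,0.006,0,-0.084,0,-0.0135,0.006,0,-0.084,0,-0.0135,0.006,0,-0.084,0,-0.0135,0.006,0,-0.084,0,-0.0135,0.006,0,-0.084,0,-0.0135,0.006,0,-0.084,0,-0.0135,0.006,0,-0.084,0,-0.0135,0.006,0,-0.084,0,-0.0135,0.006,0,-0.084,0,-0.0135,0.006,0,-0.084,0,0,0,0,0],
)

```text
time: 9.7
position: [0.4851, 0.1814, 0.3631]
ee_rot: [0.482, 0.507, -0.494, 0.516]
ft_force: [0.4, 0.4, -1.0]
grip_width: 0.23
```

Run:
```python
from h import *
st()
for c in ['wrist','top','side']: shot(c,c+'2');spot(c,'notch','cover_top','reader','pry_tool')
d=shot('wrist');T=np.array(d['world_from_camera']);print(np.round(T,3))
a=np.radians(95.4);X=np.array([np.cos(a),np.sin(a),0]);Y=np.array([-X[1],X[0],0]);O=np.array([.494,.168,0])
im=cv2.imread('pics/wrist2.png')
im=cv2.resize(im,(800,600))
for p in [(0,-15,66),(0,15,66),(10,15,66),(10,-15,66),(0,-90,66),(0,90,66),(-8,-50,66),(-8,50,66)]:
    u,v=proj(d,O+X*p[0]/1e3+Y*p[1]/1e3+[0,0,p[2]/1e3]);print(p,round(u),round(v))
    cv2.circle(im,(int(u*800/512),int(v*600/384)),2,(0,0,255),-1)
cv2.imwrite('pics/wrist2b.png',im)
```

```text
t 9.7 pos [0.4851 0.1814 0.3631] jaw -87.36 F [ 0.4  0.4 -1. ] w 0.23 q7 -2.04
   toolx [-0.0027 -0.0203 -0.9998]
notch wrist [([0.4942, 0.1712, 0.0705], 0.78), ([0.4942, 0.1646, -0.0013], 0.36)]
cover_top wrist [([0.4955, 0.1687, 0.0685], 0.85)]
reader wrist [([0.4927, 0.1697, -0.0001], 0.93)]
pry_tool wrist [([0.4824, 0.1737, 0.1778], 0.58)]
notch top [([0.4909, 0.1719, 0.0684], 0.59)]
cover_top top []
reader top [([0.4932, 0.1649, 0.0025], 0.82)]
pry_tool top []
notch side [([0.4926, 0.1714, 0.0709], 0.9), ([0.4962, 0.1676, -0.0011], 0.28)]
cover_top side [([0.4864, 0.1637, 0.0657], 0.39)]
reader side [([0.4945, 0.1687, 0.0005], 0.59)]
pry_tool side [([0.4893, 0.1716, 0.1738], 0.44)]
[[ 0.045  0.956  0.29   0.566]
 [-0.999  0.037  0.032  0.183]
 [ 0.019 -0.291  0.956  0.343]
 [ 0.     0.     0.     1.   ]]
(0, -15, 66) 263 163
(0, 15, 66) 264 197
(10, 15, 66) 253 198
(10, -15, 66) 251 163
(0, -90, 66) 258 68
(0, 90, 66) 268 275
(-8, -50, 66) 271 119
(-8, 50, 66) 275 234
```

View pics/wrist2b.png

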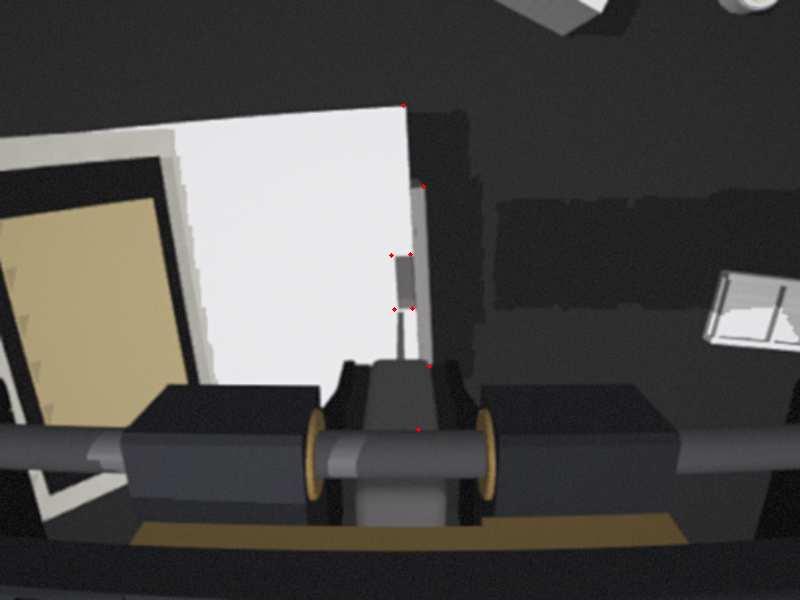

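The projected reader model lies on the picture: notch seen at (396..413, 256..308), model within 2 px, so origin (0.494, 0.168) and yaw 95.4° hold. The blade tip shows at (401,312), just beside the notch.

```bash
cat >> h.py <<'E'
_a=np.radians(95.4);RX=np.array([np.cos(_a),np.sin(_a),0]);RY=np.array([-RX[1],RX[0],0]);RO=np.array([.494,.168,0])
def torf(P): v=np.array(P)-RO;return np.round(1e3*np.array([v@RX,v@RY,v[2]]),1)
E
python3 - <<'E'
from h import *
d=shot('wrist');g=cv2.cvtColor(d['frame'],cv2.COLOR_RGB2GRAY)
print(g[202:226:4,244:272])
for z in (.12,.13): print(torf(atz(d,257,200,z)),torf(atz(d,256.8,215,z)))
E
```

```text
[[233 233 233 233 232 232 233 234 237 227 169 103  75 103 176 227 234 234
  235 233 218 166 138 146 144 146 146 148]
 [233 233 234 233 233 233 233 234 236 225 165 101  75 102 176 227 235 234
  234 234 220 172 142 141 146 147 145 145]
 [233 234 233 234 233 234 234 234 235 214 146  92  78  97 165 223 234 235
  234 235 233 204 155 142 143 142 145 147]
 [233 233 232 233 231 235 234 235 235 213 146  92  78  95 152 219 234 235
  234 235 234 207 154 143 145 145 145 144]
 [234 233 233 233 234 233 234 235 236 214 142  91  79  94 150 216 235 234
  233 235 232 214 163 143 142 145 145 147]
 [233 233 234 234 232 233 233 235 235 201 128  85  81  92 149 219 235 233
  233 234 233 210 161 140 142 144 143 146]]
[  6.7  -0.4 120. ] [  7.4  10.6 120. ]
[  6.8  -3.6 130. ] [  7.4   6.9 130. ]
```

>>> carry_out(
  deltas=[0,0.003,-0.001,0,0.016,0,0.003,-0.001,0,0.016,0,0.002,0,0,0.016,0,0,0,0,0],
)

```text
time: 10.95
position: [0.4953, 0.178, 0.3629]
ee_rot: [0.469, 0.519, -0.481, 0.528]
ft_force: [-0.3, -0.3, -0.6]
grip_width: 0.229
```

```bash
cat >> h.py <<'E'
def tip():
    o=observe();M=R.from_quat(o['ee_rot']).as_matrix();print('tip rf',torf(o['position']+.2434*M[:,0]))
E
python3 - <<'E'
from h import *
st();tip();d=shot('wrist','w3');g=cv2.cvtColor(d['frame'],cv2.COLOR_RGB2GRAY)
a=cv2.imread('pics/w3.png')[140:250,200:320];cv2.imwrite('pics/w3c.png',cv2.resize(a,(800,733)[:2] if 0 else (650,596),interpolation=cv2.INTER_CUBIC))
E
```

```text
t 10.95 pos [0.4953 0.178  0.3629] jaw -84.38 F [-0.3 -0.3 -0.6] w 0.229 q7 -1.98
   toolx [-0.0016 -0.0205 -0.9998]
tip rf [  4.9  -1.4 119.5]
```

View pics/w3c.png

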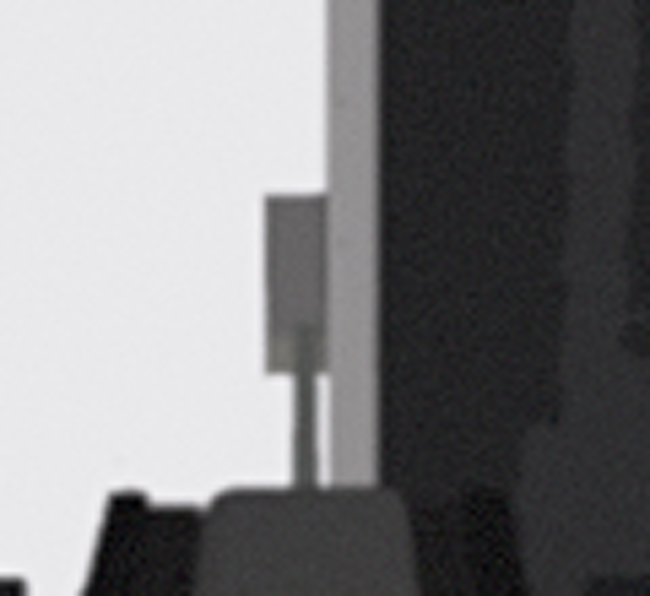

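Run:
```python
from h import *
d=shot('wrist')
print('blade',torf(atz(d,256.1,201,.1195)),torf(atz(d,256.1,225,.1295)),'notch',torf(atz(d,248.9,180,.066)),torf(atz(d,260.4,180,.066)),'rows',torf(atz(d,255,176,.066)),torf(atz(d,255,208.6,.066)))
```

```text
blade [  4.6  -8.3 119.5] [  4.7   5.5 129.5] notch [ 9.6 -9.4 66. ] [-0.1 -9.4 66. ] rows [  4.5 -12.8  66. ] [ 4.4 16.1 66. ]
```

>>> carry_out(
  deltas=[0,0,0,-0.01,0,0,0,0,-0.01,0,0,0,0,-0.01,0,0,0,0,-0.01,0,0,0,0,-0.006,0,0,0,0,0,0],
)

```text
time: 11.65
position: [0.4942, 0.1779, 0.3114]
ee_rot: [0.469, 0.52, -0.482, 0.528]
ft_force: [-0.8, 0.6, -0.9]
grip_width: 0.227
```

Run:
```python
from h import *
st();tip()
```

```text
t 11.65 pos [0.4942 0.1779 0.3114] jaw -84.43 F [-0.8  0.6 -0.9] w 0.227 q7 -2.0
   toolx [-0.004  -0.0212 -0.9998]
tip rf [ 4.8  0.3 68.1]
```

>>> carry_out(
  deltas=[0,0,0,-0.005,0,0,0,0,-0.005,0,0,0,0,-0.003,0,0,0,0,0,0],
)

```text
time: 12.05
position: [0.4944, 0.178, 0.2976]
ee_rot: [0.469, 0.52, -0.481, 0.528]
ft_force: [-0.1, 0.5, -0.7]
grip_width: 0.226
```

Run:
```python
from h import *
st();tip()
```

```text
t 12.05 pos [0.4944 0.178  0.2976] jaw -84.43 F [-0.1  0.5 -0.7] w 0.226 q7 -2.01
   toolx [-0.0033 -0.0209 -0.9998]
tip rf [ 4.9 -0.1 54.3]
```

>>> carry_out(
  deltas=[0,0.0004,-0.004,0,0,0,0.0004,-0.004,0,0,0,0.0005,-0.005,0,0,0,0.0005,-0.005,0,0],
)

```text
time: 12.45
position: [0.4956, 0.1634, 0.2984]
ee_rot: [0.47, 0.522, -0.478, 0.527]
ft_force: [0.0, 5.8, -3.9]
grip_width: 0.224
```

Run:
```python
from h import *
st();tip()
```

```text
t 12.45 pos [0.4956 0.1634 0.2984] jaw -84.21 F [ 0.   5.8 -3.9] w 0.224 q7 -1.97
   toolx [-0.0025 -0.0131 -0.9999]
tip rf [-7.9 -0.2 55. ]
```

>>> carry_out(
  deltas=[0,0.0006,-0.006,0,0,0,0.0006,-0.006,0,0,0,0.0006,-0.006,0,0,0,0.0006,-0.006,0,0,0,0.0006,-0.006,0,0,0,0.0006,-0.006,0,0],
)

```text
time: 13.05
position: [0.4995, 0.1245, 0.2992]
ee_rot: [0.471, 0.522, -0.478, 0.527]
ft_force: [-0.4, -0.3, -1.1]
grip_width: 0.231
```

Run:
```python
from h import *
st();tip();shot('side','s3');shot('wrist','w4');spot('side','cover_plug','cover');spot('wrist','cover_plug','cover','pry_tool')
a=cv2.imread('pics/s3.png')[200:384,60:300];b=cv2.imread('pics/w4.png')
A=np.zeros((300,800,3),np.uint8);A[:,:400]=cv2.resize(a,(400,300));A[:,400:]=cv2.resize(b,(400,300))
cv2.imwrite('pics/v4.png',A)
```

```text
t 13.05 pos [0.4995 0.1245 0.2992] jaw -84.22 F [-0.4 -0.3 -1.1] w 0.231 q7 -1.89
   toolx [-0.0012 -0.0124 -0.9999]
tip rf [-46.8  -0.8  55.8]
cover_plug side [([0.7353, -0.3175, 0.0028], 0.65), ([0.4934, 0.1367, 0.0148], 0.61)]
cover side [([0.4909, 0.1616, 0.007], 0.72)]
cover_plug wrist [([0.4942, 0.1371, 0.0169], 0.61)]
cover wrist [([0.4948, 0.1536, 0.0062], 0.83)]
pry_tool wrist [([0.4992, 0.1145, 0.1136], 0.77)]
```

View pics/v4.png

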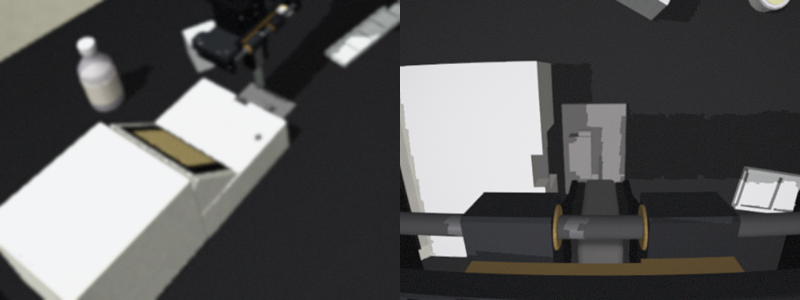

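The left half shows the cover flat on the bench in front of the reader at (265,100). In the right half (wrist) it lies with the plug up at (580,148). The tool now goes back toward the stand.

>>> carry_out(
  deltas=[0,0,0,0.02,0,0,0,0,0.03,0,0,0,0,0.025,0,0,0.0131,-0.0018,0,0.083,0,0.0131,-0.0018,0,0.083,0,0.0131,-0.0018,0,0.083,0,0.0131,-0.0018,0,0.083,0,0.0131,-0.0018,0,0.083,0,0.0131,-0.0018,0,0.083,0,0.0131,-0.0018,0,0.083,0,0.0131,-0.0018,0,0.083,0,0.0131,-0.0018,0,0.083,0,0.0131,-0.0018,0,0.083,0,0.0131,-0.0018,0,0.083,0,0.0131,-0.0018,0,0.083,0,0.0131,-0.0018,0,0.083,0,0,0,0,0],
)

```text
time: 15.1
position: [0.6746, 0.1081, 0.3757]
ee_rot: [0.116, 0.694, -0.119, 0.7]
ft_force: [-0.2, 0.2, -0.3]
grip_width: 0.226
```

Run:
```python
from h import *
st();o=observe();M=R.from_quat(o['ee_rot']).as_matrix();print('tip',o['position']+.2434*M[:,0])
```

```text
t 15.1 pos [0.6746 0.1081 0.3757] jaw -19.17 F [-0.2  0.2 -0.3] w 0.226 q7 -0.73
   toolx [ 0.0084 -0.0056 -0.9999]
tip [0.67663375 0.10673285 0.13232175]
```

>>> carry_out(
  deltas=[0,-0.001,-0.003,0,-0.018,0,-0.001,-0.003,0,-0.018,0,0,-0.002,0,-0.018,0,0,0,0,0],
)

```text
time: 15.5
position: [0.6709, 0.1005, 0.3755]
ee_rot: [0.138, 0.69, -0.141, 0.696]
ft_force: [-0.1, 0.4, -0.8]
grip_width: 0.228
```

```bash
cat >> h.py <<'E'
def grasp():
    o=observe();M=R.from_quat(o['ee_rot']).as_matrix();print('grasp',np.round(o['position']+.164*M[:,0],4))
E
python3 - <<'E'
from h import *
st();grasp()
d=shot('wrist','w5')
a=cv2.imread('pics/w5.png')[100:260,190:330];a=(255*(a/255.)**.6).astype(np.uint8)
for p in [(.6731,.0988,.062)]+[tuple(np.array([.6731,.0988,.062])+np.append(R.from_euler('z',-22.3,degrees=True).as_matrix()[:2,:2]@np.array(k)/1e3,0)) for k in [(4.5,11),(-4.5,11),(4.5,-11),(-4.5,-11),(30,30),(-30,30)]]:
    print(np.round(proj(d,p),1))
cv2.imwrite('pics/w5c.png',cv2.resize(a,(525,600),interpolation=cv2.INTER_CUBIC))
E
```

```text
t 15.5 pos [0.6709 0.1005 0.3755] jaw -22.82 F [-0.1  0.4 -0.8] w 0.228 q7 -0.78
   toolx [ 0.0068 -0.0058 -1.    ]
grasp [0.672  0.0996 0.2115]
[255.7 183.9]
[260.7 171.9]
[250.5 172. ]
[260.8 195.6]
[250.9 195.8]
[289.8 150.3]
[220.9 151.1]
```

View pics/w5c.png

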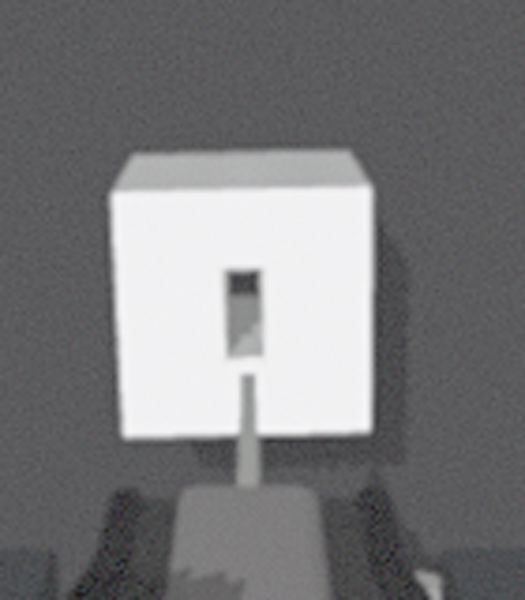

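The slot at crop (224..264, 270..357) matches the projected model to 1 px. The blade tip is at (248,373).

Run:
```python
from h import *
d=shot('wrist');Q=R.from_euler('z',-22.3,degrees=True).as_matrix()
S=atz(d,255.1,183.7,.062)
for u,v,z in [(256.1,199.5,.132),(256.0,215,.14)]:
    P=atz(d,u,v,z);print(P,'in stand frame mm',1e3*(Q.T@(P-S)))
print(S)
```

```text
[0.6758821  0.10638924 0.132     ] in stand frame mm [ 0.33477135  7.60715218 70.        ]
[0.67248741 0.09867111 0.14      ] in stand frame mm [ 0.12266222 -0.8218712  78.        ]
[0.67268579 0.09947806 0.062     ]
```

>>> carry_out(
  deltas=[0,0,0,-0.01,0,0,0,0,-0.01,0,0,0,0,-0.01,0,0,0,0,-0.01,0,0,0,0,-0.01,0,0,0,0,-0.006,0,0,0,0,0,0],
)

```text
time: 16.3
position: [0.6701, 0.1012, 0.3129]
ee_rot: [0.137, 0.691, -0.141, 0.695]
ft_force: [-0.3, -0.5, -1.1]
grip_width: 0.225
```

Run:
```python
from h import *
st();grasp()
```

```text
t 16.3 pos [0.6701 0.1012 0.3129] jaw -22.67 F [-0.3 -0.5 -1.1] w 0.225 q7 -0.79
   toolx [ 0.0045 -0.0057 -1.    ]
grasp [0.6708 0.1003 0.1489]
```

>>> carry_out(
  deltas=[0,0.0013,-0.0005,0,0,0,0,0,-0.008,0,0,0,0,-0.008,0,0,0,0,-0.008,0,0,0,0,-0.008,0,0,0,0,0,0],
)

```text
time: 16.9
position: [0.6718, 0.1007, 0.2787]
ee_rot: [0.138, 0.691, -0.141, 0.696]
ft_force: [0.1, -0.0, -1.1]
grip_width: 0.229
```

Run:
```python
from h import *
st();grasp()
```

```text
t 16.9 pos [0.6718 0.1007 0.2787] jaw -22.68 F [ 0.1 -0.  -1.1] w 0.229 q7 -0.8
   toolx [ 0.0057 -0.0055 -1.    ]
grasp [0.6727 0.0998 0.1147]
```

Inserting without contact force; 28 mm more.

>>> carry_out(
  deltas=[0,0,0,-0.008,0,0,0,0,-0.008,0,0,0,0,-0.005,0,0,0,0,-0.003,0,0,0,0,-0.002,0,0,0,0,0,0],
)

```text
time: 17.5
position: [0.6718, 0.1007, 0.2504]
ee_rot: [0.138, 0.691, -0.14, 0.696]
ft_force: [0.1, 0.0, -0.4]
grip_width: 0.231
```

Run:
```python
from h import *
st();grasp()
```

```text
t 17.5 pos [0.6718 0.1007 0.2504] jaw -22.67 F [ 0.1  0.  -0.4] w 0.231 q7 -0.82
   toolx [ 0.0057 -0.0054 -1.    ]
grasp [0.6727 0.0999 0.0864]
```

>>> carry_out(
  deltas=[1,0,0,0,0,1,0,0,0,0,1,0,0,0,0,1,0,0,0,0,1,0,0,0,0,1,0,0,0,0,1,0,0,0.01,0,1,0,0,0.02,0,1,0,0,0.02,0,1,0,0,0.03,0,1,0,0,0.03,0,1,0,0,0.03,0],
)

```text
time: 18.7
position: [0.6704, 0.1004, 0.3951]
ee_rot: [0.137, 0.693, -0.141, 0.694]
ft_force: [0.5, 0.6, -0.0]
grip_width: 0.996
```

Run:
```python
from h import *
st();d=shot('wrist','w6');spot('wrist','pry_tool','cover_plug','cover','dish_a')
shot('side');spot('side','pry_tool','cover_plug','cover','dish_a')
shot('top');spot('top','cover_plug','cover','dish_a')
```

```text
t 18.7 pos [0.6704 0.1004 0.3951] jaw -22.64 F [ 0.5  0.6 -0. ] w 0.996 q7 -0.77
   toolx [ 6.0e-04 -5.7e-03 -1.0e+00]
pry_tool wrist [([0.7747, -0.0606, -0.0007], 0.36), ([0.4955, 0.1745, 0.0705], 0.23)]
cover_plug wrist [([0.4958, 0.1375, 0.0169], 0.76)]
cover wrist [([0.4952, 0.1535, 0.0055], 0.86)]
dish_a wrist [([0.6705, -0.0274, -0.0007], 0.76), ([0.6484, -0.0969, 0.0002], 0.62), ([0.6734, 0.0973, -0.0013], 0.52)]
pry_tool side [([0.6721, 0.0974, 0.062], 0.43)]
cover_plug side [([0.4942, 0.1369, 0.0166], 0.85), ([0.7368, -0.3193, 0.0015], 0.5)]
cover side [([0.4918, 0.1631, 0.0073], 0.77)]
dish_a side [([0.6434, -0.1011, 0.0007], 0.61), ([0.6732, -0.0291, 0.0014], 0.54)]
cover_plug top []
cover top []
dish_a top [([0.6477, -0.096, 0.0054], 0.65), ([0.6749, -0.0283, 0.0014], 0.56), ([0.5517, -0.4113, 0.0005], 0.17)]
```

>>> carry_out(
  deltas=[1,-0.0132,0.0028,0,0.0376,1,-0.0132,0.0028,0,0.0376,1,-0.0132,0.0028,0,0.0376,1,-0.0132,0.0028,0,0.0376,1,-0.0132,0.0028,0,0.0376,1,-0.0132,0.0028,0,0.0376,1,-0.0132,0.0028,0,0.0376,1,-0.0132,0.0028,0,0.0376,1,-0.0132,0.0028,0,0.0376,1,-0.0132,0.0028,0,0.0376,1,-0.0132,0.0028,0,0.0376,1,-0.0132,0.0028,0,0.0376,1,-0.0132,0.0028,0,0.0376,1,0,0,0,0],
)

```text
time: 20.8
position: [0.492, 0.1384, 0.3918]
ee_rot: [-0.043, 0.705, 0.038, 0.707]
ft_force: [-0.2, -0.2, -0.1]
grip_width: 1.0
```

Run:
```python
from h import *
st();grasp();d=shot('wrist','w7');spot('wrist','cover_plug','cover','cover_top')
im=cv2.resize(cv2.imread('pics/w7.png'),(800,600))
for p in [(-8,-50,8),(-8,50,8),(-74,-50,8),(-74,50,8),(-16,-20,26),(-16,20,26),(-38,-20,26),(-38,20,26)]:
    u,v=proj(d,RO+RX*p[0]/1e3+RY*p[1]/1e3+[0,0,p[2]/1e3]);cv2.circle(im,(int(u*800/512),int(v*600/384)),2,(0,0,255),-1)
cv2.imwrite('pics/w7b.png',im)
```

```text
t 20.8 pos [0.492  0.1384 0.3918] jaw 6.53 F [-0.2 -0.2 -0.1] w 1.0 q7 -0.31
   toolx [ 0.0029 -0.0064 -1.    ]
grasp [0.4925 0.1373 0.2279]
cover_plug wrist [([0.4959, 0.1361, 0.0171], 0.72), ([0.4971, 0.1705, -0.0014], 0.42)]
cover wrist [([0.4975, 0.1554, 0.0067], 0.7)]
cover_top wrist [([0.5006, 0.0953, 0.0095], 0.75), ([0.4679, -0.138, -0.0004], 0.23)]
```

View pics/w7b.png

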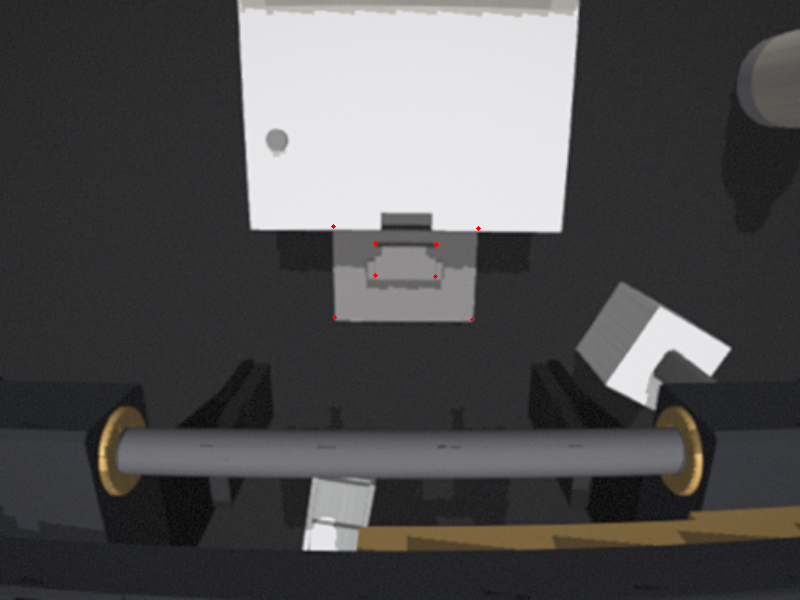

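The cover lies plug up, corners at (334,227), (478,229), (334,320) and (474,320), within 3 px of the predicted fall. The plug is at (405,262). Descending on it.

>>> carry_out(
  deltas=[1,0.002,-0.001,0,-0.01,1,0.002,-0.001,0,-0.009,1,0,0,-0.03,0,1,0,0,-0.03,0,1,0,0,-0.03,0,1,0,0,-0.03,0,1,0,0,-0.02,0,1,0,0,-0.01,0,1,0,0,0,0],
)

```text
time: 21.9
position: [0.5021, 0.1333, 0.2363]
ee_rot: [-0.029, 0.705, 0.027, 0.708]
ft_force: [0.8, -0.6, -0.1]
grip_width: 1.0
```

Run:
```python
from h import *
st();grasp()
```

```text
t 21.9 pos [0.5021 0.1333 0.2363] jaw 4.58 F [ 0.8 -0.6 -0.1] w 1.0 q7 -0.45
   toolx [ 0.0044 -0.0031 -1.    ]
grasp [0.5028 0.1327 0.0723]
```

>>> carry_out(
  deltas=[1,-0.003,0.0015,0,0.006,1,-0.003,0.0015,0,0.006,1,0,0,-0.01,0,1,0,0,-0.01,0,1,0,0,-0.01,0,1,0,0,-0.008,0,1,0,0,0,0],
)

```text
time: 22.6
position: [0.4971, 0.1369, 0.1984]
ee_rot: [-0.034, 0.703, 0.031, 0.71]
ft_force: [-0.3, -0.4, 0.4]
grip_width: 1.0
```

Run:
```python
from h import *
st();grasp()
```

```text
t 22.6 pos [0.4971 0.1369 0.1984] jaw 5.27 F [-0.3 -0.4  0.4] w 1.0 q7 -0.49
   toolx [ 0.0099 -0.0024 -0.9999]
grasp [0.4987 0.1365 0.0344]
```

>>> carry_out(
  deltas=[1,-0.002,-0.001,-0.003,0,1,0,0,-0.0025,0,0,0,0,0,0,0,0,0,0,0,0,0,0,0,0,0,0,0,0,0,0,0,0,0,0,0,0,0,0,0,0,0,0,0,0,0,0,0,0,0,0,0,0,0,0,0,0,0,0,0],
)

```text
time: 23.8
position: [0.4953, 0.1359, 0.193]
ee_rot: [-0.033, 0.703, 0.032, 0.71]
ft_force: [0.6, 0.3, -0.7]
grip_width: 0.589
```

Run:
```python
from h import *
st();grasp()
```

```text
t 23.8 pos [0.4953 0.1359 0.193 ] jaw 5.26 F [ 0.6  0.3 -0.7] w 0.589 q7 -0.49
   toolx [ 0.0107 -0.0022 -0.9999]
grasp [0.4971 0.1355 0.029 ]
```

>>> carry_out(
  deltas=[0,0,0,0.01,0,0,0,0,0.02,0,0,0,0,0.025,0,0,0,0,0.025,0,0,0,0,0.02,0,0,0,0,0,0],
)

```text
time: 24.4
position: [0.4942, 0.1364, 0.2993]
ee_rot: [-0.034, 0.703, 0.032, 0.71]
ft_force: [-0.7, -0.1, -0.9]
grip_width: 0.59
```

Run:
```python
from h import *
st();grasp();shot('wrist');spot('wrist','cover_plug','cover')
```

```text
t 24.4 pos [0.4942 0.1364 0.2993] jaw 5.35 F [-0.7 -0.1 -0.9] w 0.59 q7 -0.39
   toolx [ 0.0094 -0.0016 -1.    ]
grasp [0.4958 0.1362 0.1353]
cover_plug wrist [([0.4937, 0.1374, 0.1225], 0.94)]
cover wrist [([0.4973, 0.1547, 0.113], 0.57)]
```

Held (plug now at z 0.12). Over to the tray.

>>> carry_out(
  deltas=[0,0.0035,-0.025,0,0.006,0,0.0035,-0.035,0,0.006,0,0.0035,-0.035,0,0.006,0,0.0035,-0.035,0,0.006,0,0.0035,-0.035,0,0.006,0,0.0035,-0.035,0,0.006,0,0.0035,-0.035,0,0.006,0,0.0035,-0.035,0,0.006,0,0.0035,-0.035,0,0.006,0,0.0035,-0.035,0,0.006,0,0.0035,-0.035,0,0.006,0,0.0035,-0.035,0,0.006,0,0.0035,-0.035,0,0.006,0,0.0035,-0.035,0,0.006,0,0.0035,-0.035,0,0.006,0,0,0,0,0],
)

```text
time: 26.15
position: [0.5359, -0.3981, 0.2725]
ee_rot: [-0.065, 0.714, 0.072, 0.694]
ft_force: [-0.7, 0.1, -0.5]
grip_width: 0.593
```

Run:
```python
from h import *
st();grasp();shot('wrist');spot('wrist','cover_plug','parts_tray')
shot('side');spot('side','cover_plug','parts_tray')
```

```text
t 26.15 pos [ 0.5359 -0.3981  0.2725] jaw 11.14 F [-0.7  0.1 -0.5] w 0.593 q7 0.63
   toolx [-0.0289  0.0083 -0.9995]
grasp [ 0.5311 -0.3967  0.1086]
cover_plug wrist [([0.5279, -0.3955, 0.0948], 0.94)]
parts_tray wrist []
cover_plug side [([0.5316, -0.387, 0.0943], 0.76)]
parts_tray side [([0.5477, -0.4135, -0.0045], 0.83), ([0.5805, -0.5949, 0.0], 0.59)]
```

>>> carry_out(
  deltas=[0,0.006,-0.003,0,-0.004,0,0.006,-0.003,0,-0.004,0,0.006,-0.002,0,0,0,0,0,-0.015,0,0,0,0,-0.015,0,0,0,0,-0.01,0,0,0,0,0,0],
)

```text
time: 27.15
position: [0.5587, -0.3966, 0.2309]
ee_rot: [-0.065, 0.712, 0.074, 0.695]
ft_force: [-0.7, 0.3, 0.1]
grip_width: 0.59
```

Run:
```python
from h import *
st();grasp()
```

```text
t 27.15 pos [ 0.5587 -0.3966  0.2309] jaw 11.33 F [-0.7  0.3  0.1] w 0.59 q7 0.6
   toolx [-0.0262  0.0105 -0.9996]
grasp [ 0.5544 -0.3949  0.067 ]
```

>>> carry_out(
  deltas=[0,-0.0025,-0.005,0,-0.004,0,-0.002,-0.005,0,-0.004,0,0,0,-0.01,0,0,0,0,-0.008,0,0,0,0,-0.008,0,0,0,0,-0.003,0,0,0,0,0,0],
)

```text
time: 27.85
position: [0.553, -0.4082, 0.1993]
ee_rot: [-0.062, 0.713, 0.071, 0.695]
ft_force: [-0.4, 0.7, -0.2]
grip_width: 0.594
```

Run:
```python
from h import *
st();grasp()
```

```text
t 27.85 pos [ 0.553  -0.4082  0.1993] jaw 10.76 F [-0.4  0.7 -0.2] w 0.594 q7 0.6
   toolx [-0.0265  0.0105 -0.9996]
grasp [ 0.5487 -0.4064  0.0354]
```

>>> carry_out(
  deltas=[0,0,0,-0.0015,0,1,0,0,0,0,1,0,0,0,0,1,0,0,0,0,1,0,0,0,0,1,0,0,0,0,1,0,0,0,0,1,0,0,0.01,0,1,0,0,0.03,0,1,0,0,0.03,0,1,0,0,0.03,0,1,0,0,0.03,0,1,0,0,0.03,0],
)

```text
time: 29.15
position: [0.5518, -0.4066, 0.3631]
ee_rot: [-0.061, 0.714, 0.073, 0.693]
ft_force: [0.5, -0.5, -0.3]
grip_width: 1.0
```

Run:
```python
from h import *
st();d=shot('wrist','w8');spot('wrist','cover_plug','cover')
shot('side');spot('side','cover_plug','cover','dish_a','pry_tool')
d=shot('top','t8');spot('top','dish_a','carrier','post','cover_plug')
```

```text
t 29.15 pos [ 0.5518 -0.4066  0.3631] jaw 10.84 F [ 0.5 -0.5 -0.3] w 1.0 q7 0.64
   toolx [-0.031   0.0143 -0.9994]
cover_plug wrist [([0.5483, -0.4044, 0.0201], 0.97)]
cover wrist [([0.545, -0.388, 0.0106], 0.62)]
cover_plug side [([0.5457, -0.4025, 0.0203], 0.69)]
cover side [([0.541, -0.3827, 0.0094], 0.57)]
dish_a side [([0.6728, -0.0304, -0.0001], 0.64), ([0.6638, -0.1246, -0.0012], 0.51)]
pry_tool side [([0.6716, 0.0963, 0.0627], 0.57)]
dish_a top [([0.6745, -0.0281, -0.0017], 0.54), ([0.6685, -0.1227, 0.0033], 0.46), ([0.4567, -0.2694, 0.0375], 0.29)]
carrier top [([0.463, -0.1387, 0.0016], 0.85), ([0.2963, -0.2108, -0.0012], 0.72)]
post top [([0.4556, -0.2691, 0.0357], 0.83), ([0.2194, -0.1739, 0.0285], 0.74), ([0.4896, 0.1709, 0.069], 0.42)]
cover_plug top [([0.5496, -0.404, 0.0211], 0.73)]
```

View pics/w8.png

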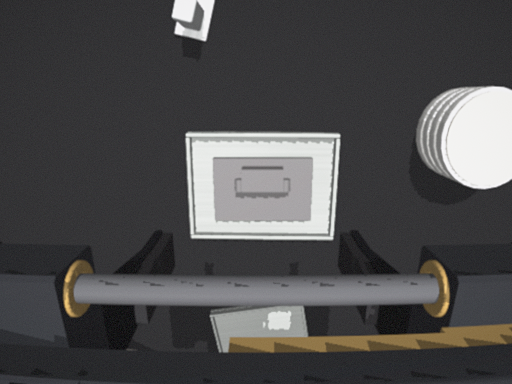

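The cover lies flat in the larger tray at (262,188), plug up. Two cameras put one dish at a new place, (0.667, -0.124), so it was knocked aside. I'll fetch that one first.

>>> carry_out(
  deltas=[1,0.0113,0.028,0,-0.0246,1,0.0113,0.028,0,-0.0246,1,0.0113,0.028,0,-0.0246,1,0.0113,0.028,0,-0.0246,1,0.0113,0.028,0,-0.0246,1,0.0113,0.028,0,-0.0246,1,0.0113,0.028,0,-0.0246,1,0.0113,0.028,0,-0.0246,1,0.0113,0.028,0,-0.0246,1,0.011,0.025,0,-0.0246,1,0,0,0,0],
)

```text
time: 30.9
position: [0.6657, -0.12, 0.3587]
ee_rot: [0.034, 0.717, -0.017, 0.696]
ft_force: [-1.6, 1.0, -0.4]
grip_width: 0.997
```

Run:
```python
from h import *
st();grasp();d=shot('wrist','w9');spot('wrist','dish_a');spot('wrist','dish_a',f='spot_in');shot('top');spot('top','dish_a')
```

```text
t 30.9 pos [ 0.6657 -0.12    0.3587] jaw -4.09 F [-1.6  1.  -0.4] w 0.997 q7 -0.08
   toolx [-0.0301  0.0244 -0.9992]
grasp [ 0.6608 -0.116   0.1948]
dish_a wrist [([0.6697, -0.1263, -0.0017], 0.78), ([0.6727, -0.0263, 0.0015], 0.72)]
dish_a wrist [([0.6688, -0.1265, 0.0195], 0.79), ([0.6709, -0.0274, 0.0196], 0.61), ([0.4685, -0.1114, 0.0013], 0.42)]
dish_a top [([0.6788, -0.0279, -0.0026], 0.5), ([0.7327, -0.3244, 0.0004], 0.5)]
```

>>> carry_out(
  deltas=[1,0.004,-0.005,0,0,1,0.004,-0.005,0,0.01,1,0,0,-0.02,0,1,0,0,-0.025,0,1,0,0,-0.025,0,1,0,0,-0.025,0,1,0,0,-0.015,0,1,0,0,0,0],
)

```text
time: 31.95
position: [0.6729, -0.1483, 0.246]
ee_rot: [0.033, 0.717, -0.022, 0.696]
ft_force: [0.4, 0.5, 0.3]
grip_width: 1.002
```

Run:
```python
from h import *
st();grasp()
```

```text
t 31.95 pos [ 0.6729 -0.1483  0.246 ] jaw -4.4 F [0.4 0.5 0.3] w 1.002 q7 -0.07
   toolx [-0.0277  0.0168 -0.9995]
grasp [ 0.6684 -0.1456  0.0821]
```

>>> carry_out(
  deltas=[1,0,0.006,0,0.01,1,0,0.006,0,0.01,1,0,0.006,0,0,1,0,0,0,0,1,0,0,-0.01,0,1,0,0,-0.01,0,1,0,0,0,0],
)

```text
time: 32.65
position: [0.6746, -0.1287, 0.2297]
ee_rot: [0.024, 0.714, -0.014, 0.699]
ft_force: [-0.2, -0.3, 0.6]
grip_width: 1.0
```

Run:
```python
from h import *
st();grasp()
```

```text
t 32.65 pos [ 0.6746 -0.1287  0.2297] jaw -3.11 F [-0.2 -0.3  0.6] w 1.0 q7 -0.09
   toolx [-0.0212  0.0149 -0.9997]
grasp [ 0.6711 -0.1262  0.0658]
```

>>> carry_out(
  deltas=[1,-0.001,0,-0.01,0,1,0,0,-0.01,0,1,0,0,-0.01,0,1,0,0,-0.008,0,1,0,0,0,0],
)

```text
time: 33.15
position: [0.6728, -0.1294, 0.1866]
ee_rot: [0.025, 0.715, -0.014, 0.698]
ft_force: [0.4, -0.7, 0.1]
grip_width: 0.999
```

Run:
```python
from h import *
st();grasp()
```

```text
t 33.15 pos [ 0.6728 -0.1294  0.1866] jaw -3.16 F [ 0.4 -0.7  0.1] w 0.999 q7 -0.1
   toolx [-0.0237  0.0151 -0.9996]
grasp [ 0.6689 -0.1269  0.0227]
```

>>> carry_out(
  deltas=[1,0,0.001,0.0035,0,0,0,0,0,0,0,0,0,0,0,0,0,0,0,0,0,0,0,0,0,0,0,0,0,0,0,0,0,0,0,0,0,0,0,0,0,0,0,0,0,0,0,0,0,0,0,0,0,0,0,0,0,0,0,0,0,0,0,0,0,0,0,0,0,0],
)

```text
time: 34.55
position: [0.6735, -0.1283, 0.1922]
ee_rot: [0.025, 0.714, -0.015, 0.699]
ft_force: [0.2, 0.2, 0.1]
grip_width: 0.404
```

Run:
```python
from h import *
st();grasp()
```

```text
t 34.55 pos [ 0.6735 -0.1283  0.1922] jaw -3.17 F [0.2 0.2 0.1] w 0.404 q7 -0.1
   toolx [-0.0212  0.0147 -0.9997]
grasp [ 0.67   -0.1259  0.0282]
```

>>> carry_out(
  deltas=[0,0,0,0.01,0,0,0,0,0.02,0,0,0,0,0.02,0,0,0,0,0.02,0,0,-0.017,-0.0028,0,0,0,-0.017,-0.0028,0,0,0,-0.017,-0.0028,0,0,0,-0.017,-0.0028,0,0,0,-0.017,-0.0028,0,0,0,-0.017,-0.0028,0,0,0,-0.017,-0.0028,0,0,0,-0.017,-0.0028,0,0,0,-0.017,-0.0028,0,0,0,-0.017,-0.0028,0,0,0,-0.017,-0.0028,0,0,0,-0.017,-0.0028,0,0,0,0,0,0,0],
)

```text
time: 36.25
position: [0.4622, -0.1611, 0.2771]
ee_rot: [0.023, 0.711, -0.015, 0.702]
ft_force: [-0.3, 0.9, 0.3]
grip_width: 0.402
```

```bash
cat >> h.py <<'E'
_c=np.radians(86.7);CX=np.array([np.cos(_c),np.sin(_c),0]);CY=np.array([-CX[1],CX[0],0]);CO=np.array([.4634,-.1385,0])
def marks(d,im,pts,O,X,Y,s=1.5625):
    for p in pts:
        u,v=proj(d,O+X*p[0]/1e3+Y*p[1]/1e3+[0,0,p[2]/1e3]);cv2.circle(im,(int(u*s),int(v*s)),1,(0,0,255),-1)
E
python3 - <<'E'
from h import *
st();grasp();d=shot('wrist','w10');spot('wrist','dish_a','carrier','post');spot('wrist','carrier',f='spot_in')
im=cv2.resize(cv2.imread('pics/w10.png'),(800,600))
marks(d,im,[(x,y,10) for x in(-91.5,-44,0,44,91.5) for y in(-25,25)],CO,CX,CY)
cv2.imwrite('pics/w10b.png',im)
E
```

```text
t 36.25 pos [ 0.4622 -0.1611  0.2771] jaw -3.06 F [-0.3  0.9  0.3] w 0.402 q7 0.13
   toolx [-0.0121  0.0112 -0.9999]
grasp [ 0.4602 -0.1593  0.1131]
dish_a wrist [([0.4602, -0.1574, 0.0817], 0.98)]
carrier wrist [([0.4661, -0.1343, -0.001], 0.92), ([0.2984, -0.2148, -0.0], 0.78)]
post wrist [([0.4529, -0.2694, 0.0341], 0.67)]
carrier wrist [([0.467, -0.1077, 0.0006], 0.87), ([0.2613, -0.1979, 0.0027], 0.77)]
```

View pics/w10b.png

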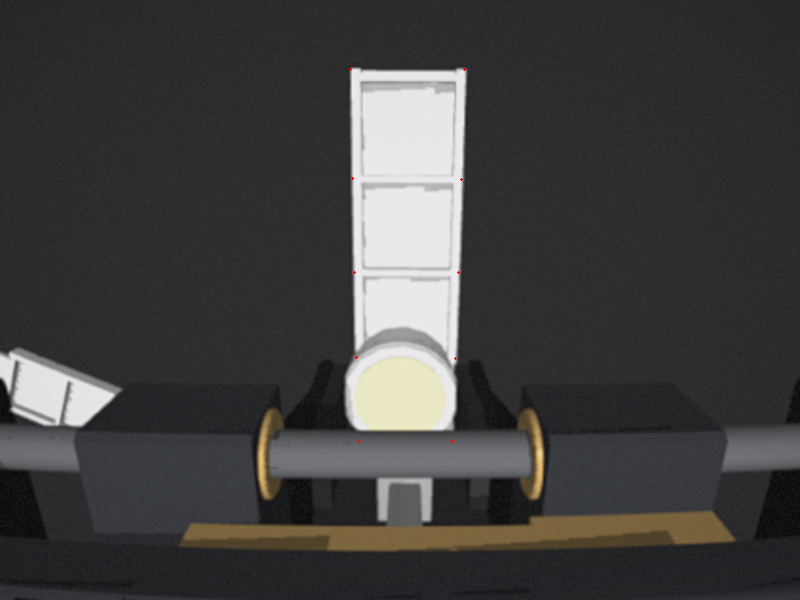

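The projected carrier model lies on the picture to about 1 px: nose corners at (351,70) and (466,70), dividers at rows 180 and 273. So its pose is known well. The held dish is centred at about (401,397).

Run:
```python
from h import *
d=shot('wrist','w11');g=d['frame'].astype(int)
m=((g[...,0]-g[...,2])>35).astype(np.uint8);m[270:]=0
ys,xs=np.nonzero(m[200:272,200:320]);print('yellow',xs.min()+200,xs.max()+200,ys.min()+200,ys.max()+200)
for v in (250,254,258): 
    P=atz(d,256.6,v,.1049);w=P-CO;print(v,P,1e3*(w@CX),1e3*(w@CY))
grasp()
```

```text
yellow 228 283 229 269
250 [ 0.46341842 -0.15387896  0.1049    ] -15.352398123942507 -0.9036632657929184
254 [ 0.46330644 -0.15604831  0.1049    ] -17.52459307007091 -0.9167435536110814
258 [ 0.46319353 -0.15823564  0.1049    ] -19.714798761310806 -0.9299400806850489
grasp [ 0.4627 -0.1583  0.1126]
```

>>> carry_out(
  deltas=[0,0,-0.003,0,0,0,0,0,-0.012,0,0,0,0,-0.012,0,0,0,0,-0.01,0,0,0,0,-0.008,0,0,0,0,0,0],
)

```text
time: 37.15
position: [0.4649, -0.1629, 0.2292]
ee_rot: [0.023, 0.712, -0.013, 0.702]
ft_force: [-0.4, -0.7, -1.0]
grip_width: 0.402
```

```bash
cat >> h.py <<'E'
def gcf():
    for _ in range(2):
        o=observe();M=R.from_quat(o['ee_rot']).as_matrix();P=o['position']+.164*M[:,0];w=P-CO
        print('grasp cf',np.round(1e3*np.array([w@CX,w@CY,w[2]]),1))
E
python3 - <<'E'
from h import *
st();gcf();d=shot('wrist');g=d['frame'].astype(int)
m=((g[...,0]-g[...,2])>35).astype(np.uint8);m[270:]=0
ys,xs=np.nonzero(m[200:272,200:320]);print('yellow',xs.min()+200,xs.max()+200,ys.min()+200,ys.max()+200)
z=observe()['position'][2]-.164-.0082
w=atz(d,(xs.min()+xs.max())/2+200,ys.min()+200+ (xs.max()-xs.min())*.485,z)-CO;print('dish cf',1e3*w@CX,1e3*w@CY,z)
gcf()
E
```

```text
t 37.15 pos [ 0.4649 -0.1629  0.2292] jaw -2.86 F [-0.4 -0.7 -1. ] w 0.402 q7 0.11
   toolx [-0.0132  0.0144 -0.9998]
grasp cf [-22.1  -0.6  65.3]
grasp cf [-22.1  -0.6  65.3]
yellow 228 283 229 269
dish cf -20.63152656581928 -0.4185468695532788 0.057574046557487976
grasp cf [-22.1  -0.8  65.8]
grasp cf [-22.1  -0.8  65.8]
```

>>> carry_out(
  deltas=[0,0,-0.001,-0.008,0,0,0,0,-0.008,0,0,0,0,-0.008,0,0,0,0,-0.005,0,0,0,0,0,0],
)

```text
time: 37.7
position: [0.4654, -0.1642, 0.1988]
ee_rot: [0.022, 0.711, -0.013, 0.703]
ft_force: [0.5, 0.1, -1.1]
grip_width: 0.402
```

Run:
```python
from h import *
st();gcf()
```

```text
t 37.7 pos [ 0.4654 -0.1642  0.1988] jaw -2.87 F [ 0.5  0.1 -1.1] w 0.402 q7 0.09
   toolx [-0.0115  0.0137 -0.9998]
grasp cf [-23.4  -1.4  34.8]
grasp cf [-23.4  -1.4  34.8]
```

>>> carry_out(
  deltas=[0,-0.001,0,-0.002,0,0,0,0,0,0,0.75,0,0,0,0,0.75,0,0,0,0,0.75,0,0,0,0,0.75,0,0,0,0,0.75,0,0,0.01,0,1,0,0,0.02,0,1,0,0,0.03,0,1,0,0,0.03,0,1,0,0,0.03,0,1,0,0,0.03,0],
)

```text
time: 38.9
position: [0.4625, -0.1631, 0.3526]
ee_rot: [0.023, 0.713, -0.012, 0.701]
ft_force: [-0.1, -0.7, -0.2]
grip_width: 0.987
```

Run:
```python
from h import *
st();grasp()
for c in ['wrist','side','top']: shot(c,'p12'+c);spot(c,'dish_a')
im=cv2.imread('pics/p12top.png')[90:260,150:320];cv2.imwrite('pics/p12.png',cv2.resize(im,(510,510),interpolation=cv2.INTER_CUBIC))
```

```text
t 38.9 pos [ 0.4625 -0.1631  0.3526] jaw -2.8 F [-0.1 -0.7 -0.2] w 0.987 q7 0.18
   toolx [-0.0158  0.0164 -0.9997]
grasp [ 0.4599 -0.1604  0.1886]
dish_a wrist [([0.6717, -0.0288, 0.0004], 0.79), ([0.4626, -0.1617, -0.0016], 0.58)]
dish_a side [([0.6757, -0.0297, 0.0012], 0.66), ([0.4589, -0.1606, 0.0037], 0.52)]
dish_a top [([0.558, -0.4494, 0.0151], 0.57), ([0.6767, -0.0288, -0.0025], 0.45)]
```

>>> carry_out(
  deltas=[1,0.016,0.01,0,0,1,0.016,0.01,0,0,1,0.016,0.01,0,0,1,0.016,0.01,0,0,1,0.016,0.01,0,0,1,0.016,0.01,0,0,1,0.016,0.01,0,0,1,0.016,0.01,0,0,1,0.016,0.01,0,0,1,0.016,0.01,0,0,1,0.016,0.01,0,0,1,0.016,0.01,0,0,1,0.016,0.01,0,0,1,0,0,0,0],
)

```text
time: 40.6
position: [0.6726, -0.0277, 0.3285]
ee_rot: [0.026, 0.725, -0.009, 0.688]
ft_force: [-0.7, 0.4, 0.7]
grip_width: 0.999
```

Run:
```python
from h import *
st();grasp();shot('wrist','w13');spot('wrist','dish_a');spot('wrist','dish_a','counter',f='spot_in')
```

```text
t 40.6 pos [ 0.6726 -0.0277  0.3285] jaw -2.84 F [-0.7  0.4  0.7] w 0.999 q7 -0.22
   toolx [-0.052   0.0256 -0.9983]
grasp [ 0.664  -0.0235  0.1647]
dish_a wrist [([0.67, -0.0291, -0.0037], 0.8)]
dish_a wrist [([0.6727, -0.0229, 0.0197], 0.61)]
counter wrist [([0.7702, -0.0581, 0.0209], 0.68)]
```

>>> carry_out(
  deltas=[1,0.004,-0.002,0,0,1,0.004,-0.002,0,0,1,0,0,-0.015,0,1,0,0,-0.015,0,1,0,0,-0.015,0,1,0,0,-0.015,0,1,0,0,-0.015,0,1,0,0,-0.01,0,1,0,0,0,0],
)

```text
time: 41.7
position: [0.6773, -0.0373, 0.2352]
ee_rot: [0.027, 0.726, -0.013, 0.687]
ft_force: [-0.4, -0.7, -0.6]
grip_width: 1.004
```

Run:
```python
from h import *
st();grasp();shot('wrist');spot('wrist','dish_a');spot('wrist','dish_a',f='spot_in')
```

```text
t 41.7 pos [ 0.6773 -0.0373  0.2352] jaw -3.18 F [-0.4 -0.7 -0.6] w 1.004 q7 -0.24
   toolx [-0.0545  0.0222 -0.9983]
grasp [ 0.6684 -0.0337  0.0715]
dish_a wrist [([0.7756, -0.0618, -0.0034], 0.7)]
dish_a wrist [([0.6718, -0.0233, 0.0199], 0.87)]
```

>>> carry_out(
  deltas=[1,0.002,0.003,0,0,1,0.002,0.003,0,0,1,0,0,-0.01,0,1,0,0,-0.01,0,1,0,0,-0.01,0,1,0,0,-0.008,0,1,0,0,0,0],
)

```text
time: 42.55
position: [0.6832, -0.0303, 0.1987]
ee_rot: [0.027, 0.724, -0.013, 0.69]
ft_force: [0.1, 0.5, 0.5]
grip_width: 0.998
```

Run:
```python
from h import *
st();grasp()
```

```text
t 42.55 pos [ 0.6832 -0.0303  0.1987] jaw -3.18 F [0.1 0.5 0.5] w 0.998 q7 -0.26
   toolx [-0.0473  0.0218 -0.9986]
grasp [ 0.6754 -0.0267  0.035 ]
```

>>> carry_out(
  deltas=[1,0,-0.001,-0.004,0,1,0,0,-0.002,0,1,0,0,0,0,0,0,0,0,0,0,0,0,0,0,0,0,0,0,0,0,0,0,0,0,0,0,0,0,0,0,0,0,0,0,0,0,0,0,0,0,0,0,0,0,0,0,0,0,0,0,0,0,0,0,0,0,0,0,0],
)

```text
time: 43.95
position: [0.6836, -0.0316, 0.1933]
ee_rot: [0.027, 0.723, -0.013, 0.69]
ft_force: [-0.4, -0.5, 0.2]
grip_width: 0.401
```

Run:
```python
from h import *
st();grasp()
```

```text
t 43.95 pos [ 0.6836 -0.0316  0.1933] jaw -3.2 F [-0.4 -0.5  0.2] w 0.401 q7 -0.26
   toolx [-0.0459  0.0217 -0.9987]
grasp [ 0.676  -0.028   0.0295]
```

>>> carry_out(
  deltas=[0,0,0,0.01,0,0,0,0,0.02,0,0,0,0,0.02,0,0,0,0,0.02,0,0,-0.017,-0.0037,0,0,0,-0.017,-0.0037,0,0,0,-0.017,-0.0037,0,0,0,-0.017,-0.0037,0,0,0,-0.017,-0.0037,0,0,0,-0.017,-0.0037,0,0,0,-0.017,-0.0037,0,0,0,-0.017,-0.0037,0,0,0,-0.017,-0.0037,0,0,0,-0.017,-0.0037,0,0,0,-0.017,-0.0037,0,0,0,-0.017,-0.0037,0,0,0,0,0,0,0],
)

```text
time: 45.65
position: [0.4721, -0.0753, 0.2782]
ee_rot: [0.025, 0.72, -0.013, 0.694]
ft_force: [-1.1, 0.4, -0.8]
grip_width: 0.398
```

```bash
cat >> h.py <<'E'
def dish():
    d=shot('wrist','wd');g=d['frame'].astype(int)
    m=((g[...,0]-g[...,2])>35).astype(np.uint8);m[270:]=0
    ys,xs=np.nonzero(m[200:272,200:320]);print('yellow',xs.min()+200,xs.max()+200,ys.min()+200,ys.max()+200)
    z=observe()['position'][2]-.164-.0095
    w=atz(d,(xs.min()+xs.max())/2+200,ys.min()+200+(xs.max()-xs.min())*.485,z)-CO;print('dish cf',1e3*w@CX,1e3*w@CY,z)
E
python3 - <<'E'
from h import *
st();gcf();dish();spot('wrist','dish_a')
E
```

```text
t 45.65 pos [ 0.4721 -0.0753  0.2782] jaw -3.08 F [-1.1  0.4 -0.8] w 0.398 q7 -0.04
   toolx [-0.0362  0.0191 -0.9992]
grasp cf [ 66.3   1.  114.4]
grasp cf [ 66.3   1.  114.4]Traceback (most recent call last):
  File "<stdin>", line 2, in <module>
  File "h.py", line 43, in dish
    ys,xs=np.nonzero(m[200:272,200:320]);print('yellow',xs.min()+200,xs.max()+200,ys.min()+200,ys.max()+200)
                                                        ~~~~~~^^
    return umr_minimum(a, axis, None, out, keepdims, initial, where)
ValueError: zero-size array to reduction operation minimum which has no identity
```

View pics/wd.png

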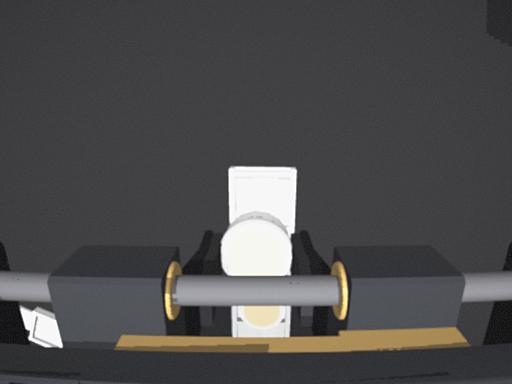

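Run:
```python
from h import *
spot('wrist','dish_a')
g=cv2.imread('pics/wd.png').astype(int)
for r in range(226,272,5): print(r,[(int(g[r,c,2]),int(g[r,c,2]-g[r,c,0])) for c in range(212,304,7)])
```

```text
dish_a wrist [([0.4663, -0.0712, 0.0835], 0.94), ([0.4629, -0.1616, 0.0012], 0.82)]
226 [(69, 1), (61, -4), (63, -3), (225, -1), (247, 0), (247, 0), (247, 0), (247, 0), (248, 0), (245, 0), (188, 1), (248, 0), (58, -4), (67, -1)]
231 [(47, -2), (64, -3), (146, -1), (247, 0), (247, 0), (247, 7), (247, 6), (247, 6), (247, -1), (247, 0), (238, -1), (249, 0), (62, -2), (35, 1)]
236 [(39, 0), (49, -1), (248, 0), (247, 0), (247, 4), (247, 5), (247, 4), (247, 4), (247, 5), (247, 0), (248, 0), (234, -1), (50, -1), (29, -8)]
241 [(47, -2), (42, -2), (247, 0), (247, 5), (247, 5), (247, 5), (247, 5), (247, 5), (247, 5), (247, 5), (247, 0), (231, -1), (46, -1), (37, -1)]
246 [(51, 1), (33, 1), (247, 0), (247, 5), (247, 5), (247, 5), (247, 5), (247, 5), (247, 5), (247, 5), (247, 1), (250, 0), (48, -3), (35, 1)]
251 [(45, 0), (31, -4), (247, 0), (247, 5), (247, 5), (247, 5), (247, 5), (247, 5), (247, 6), (247, 5), (247, 5), (251, 0), (50, -1), (46, -1)]
256 [(50, -1), (29, 0), (247, 0), (247, 5), (247, 5), (247, 5), (247, 5), (247, 5), (247, 5), (247, 5), (247, 5), (249, 0), (48, 1), (47, -2)]
261 [(39, 4), (28, -2), (247, -1), (247, 5), (247, 5), (247, 5), (247, 5), (247, 6), (247, 5), (247, 5), (247, 6), (252, 0), (43, 0), (50, -2)]
266 [(39, 2), (34, 2), (241, 1), (247, 5), (247, 5), (247, 5), (247, 6), (247, 5), (247, 6), (247, 5), (247, 0), (246, -1), (49, 3), (46, -4)]
271 [(29, -1), (32, -1), (244, 1), (247, 1), (247, 5), (247, 5), (247, 5), (247, 5), (247, 6), (247, 5), (247, 0), (216, -3), (45, 2), (48, 1)]
```

The picture is brighter on the lid, which shows pale at (256,252). The first dish sits in its bay at (262,312), and the carrier nose is at row 168. I'll use a lower colour threshold.

```bash
sed -i 's/>35).astype/>3).astype/; s/m\[270:\]=0/m=cv2.morphologyEx(m,cv2.MORPH_OPEN,np.ones((5,5)));m[270:]=0/' h.py
python3 - <<'E'
from h import *
dish();gcf();d=shot('wrist')
for x,y in [(91.5,25),(91.5,-25)]: print(np.round(proj(d,CO+CX*x/1e3+CY*y/1e3+[0,0,.01]),1))
g=d['frame'].sum(2)/3;r=g[178];e=np.nonzero(np.abs(np.diff(r))>40)[0];print(e);c=g[:,262];print(np.nonzero(np.abs(np.diff(c))>40)[0])
E
```

```text
yellow 228 283 230 269
dish cf 66.8913548015907 -0.6681068040178483 0.10481956301828409
grasp cf [ 67.2  -1.4 114.4]
grasp cf [ 67.2  -1.4 114.4]
[225.7 170.3]
[292.3 171. ]
[224 225 292 293]
[167 168 274 275 305 336 337]
```

>>> carry_out(
  deltas=[0,0,0,-0.012,0,0,0,0,-0.012,0,0,0,0,-0.012,0,0,0,0,-0.01,0,0,0,0,0,0],
)

```text
time: 46.35
position: [0.4754, -0.0737, 0.2268]
ee_rot: [0.026, 0.72, -0.011, 0.694]
ft_force: [-0.4, -0.6, -0.5]
grip_width: 0.399
```

Run:
```python
from h import *
gcf();dish();gcf();st()
```

```text
grasp cf [68.7 -2.1 62.9]
grasp cf [68.7 -2.1 62.9]Traceback (most recent call last):
  File "<stdin>", line 2, in <module>
  File "h.py", line 43, in dish
    ys,xs=np.nonzero(m[200:272,200:320]);print('yellow',xs.min()+200,xs.max()+200,ys.min()+200,ys.max()+200)
                                                        ~~~~~~^^
    return umr_minimum(a, axis, None, out, keepdims, initial, where)
ValueError: zero-size array to reduction operation minimum which has no identity
```

>>> carry_out(
  deltas=[0,-0.0015,-0.0015,0,0,0,0,0,-0.008,0,0,0,0,-0.008,0,0,0,0,-0.006,0,0,0,0,0,0],
)

```text
time: 46.9
position: [0.4743, -0.0755, 0.2043]
ee_rot: [0.025, 0.719, -0.011, 0.695]
ft_force: [-0.4, 0.2, -0.2]
grip_width: 0.402
```

Run:
```python
from h import *
gcf();st()
```

```text
grasp cf [66.8 -1.5 40.4]
grasp cf [66.8 -1.5 40.4]
t 46.9 pos [ 0.4743 -0.0755  0.2043] jaw -2.92 F [-0.4  0.2 -0.2] w 0.402 q7 -0.1
   toolx [-0.0339  0.0216 -0.9992]
```

>>> carry_out(
  deltas=[0,-0.0005,0,-0.004,0,0,0,0,-0.002,0,0,0,0,0,0],
)

```text
time: 47.2
position: [0.4739, -0.0754, 0.1978]
ee_rot: [0.025, 0.719, -0.011, 0.695]
ft_force: [-0.6, 0.4, -0.4]
grip_width: 0.399
```

Run:
```python
from h import *
gcf();st()
```

```text
grasp cf [66.8 -1.1 33.9]
grasp cf [66.8 -1.1 33.9]
t 47.2 pos [ 0.4739 -0.0754  0.1978] jaw -2.92 F [-0.6  0.4 -0.4] w 0.399 q7 -0.1
   toolx [-0.0338  0.0217 -0.9992]
```

Release, rise and look.

>>> carry_out(
  deltas=[0.75,0,0,0,0,0.75,0,0,0,0,0.75,0,0,0,0,0.75,0,0,0,0,0.75,0,0,0.01,0,1,0,0,0.02,0,1,0,0,0.03,0,1,0,-0.01,0.03,0,1,0,-0.03,0.03,0,1,0,-0.04,0.02,0,1,0,-0.04,0,0,1,0,-0.04,0,0,1,0,-0.03,0,0,1,0,0,0,0],
)

```text
time: 48.6
position: [0.4719, -0.27, 0.3535]
ee_rot: [0.022, 0.716, -0.01, 0.697]
ft_force: [0.2, -0.5, -0.3]
grip_width: 1.0
```

Run:
```python
from h import *
st();grasp()
for c in ['wrist','top','side']: d=shot(c,'p14'+c);spot(c,'dish_a','post','carrier')
d=shot('wrist','p14w')
im=cv2.resize(cv2.imread('pics/p14w.png'),(800,600))
marks(d,im,[(x,y,10) for x in(-91.5,-44,0,44,91.5) for y in(-25,25)]+[(-146,15,4),(-146,-15,4)]+[(x,y,44) for x in(-140,-120) for y in(-9,9)],CO,CX,CY)
cv2.imwrite('pics/p14.png',im)
```

```text
t 48.6 pos [ 0.4719 -0.27    0.3535] jaw -2.55 F [ 0.2 -0.5 -0.3] w 1.0 q7 0.34
   toolx [-0.0266  0.0175 -0.9995]
grasp [ 0.4675 -0.2672  0.1896]
dish_a wrist [([0.4631, -0.1631, 0.0023], 0.76)]
post wrist [([0.454, -0.2676, 0.0361], 0.62)]
carrier wrist [([0.2983, -0.2159, -0.0013], 0.96), ([0.4676, -0.136, 0.0007], 0.87)]
dish_a top [([0.4705, -0.0716, 0.0008], 0.62), ([0.4646, -0.1592, 0.0098], 0.6)]
post top [([0.2168, -0.1744, 0.0272], 0.76), ([0.4537, -0.2702, 0.0373], 0.67), ([0.7339, -0.3222, -0.0039], 0.67), ([0.5519, -0.4105, 0.0006], 0.55)]
carrier top [([0.6736, 0.097, 0.0002], 0.68), ([0.2966, -0.2106, 0.0007], 0.54)]
dish_a side [([0.4618, -0.1635, 0.0029], 0.67), ([0.4687, -0.0743, 0.005], 0.64), ([0.5538, -0.4524, 0.013], 0.58)]
post side [([0.2146, -0.1784, 0.0244], 0.95), ([0.4571, -0.2672, 0.0389], 0.57)]
carrier side [([0.4595, -0.1395, 0.0024], 0.81), ([0.297, -0.2151, 0.0034], 0.58), ([0.4689, -0.0727, 0.0065], 0.56)]
```

View pics/p14.png

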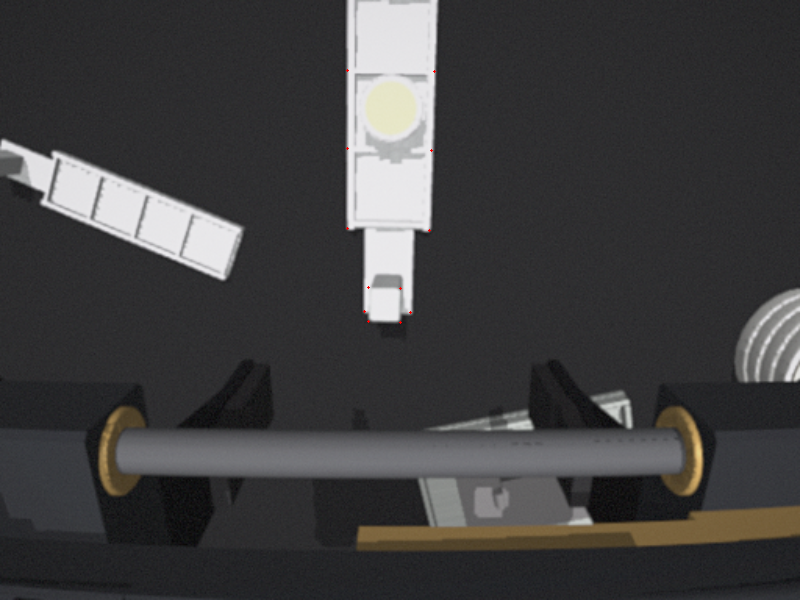

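The carrier model still fits to 1–2 px, with the post top at (385,305) and the dish in its bay at (391,108). Now I grip the post.

>>> carry_out(
  deltas=[1,-0.005,0,0,-0.006,1,-0.005,0,0,-0.006,1,0,0,-0.02,0,1,0,0,-0.02,0,1,0,0,-0.02,0,1,0,0,-0.02,0,1,0,0,-0.01,0,1,0,0,0,0],
)

```text
time: 50.05
position: [0.4599, -0.2659, 0.2611]
ee_rot: [0.025, 0.716, -0.014, 0.698]
ft_force: [-0.7, -0.2, 0.6]
grip_width: 1.0
```

Run:
```python
from h import *
st();grasp()
```

```text
t 50.05 pos [ 0.4599 -0.2659  0.2611] jaw -3.15 F [-0.7 -0.2  0.6] w 1.0 q7 0.3
   toolx [-0.0254  0.0175 -0.9995]
grasp [ 0.4557 -0.263   0.0972]
```

>>> carry_out(
  deltas=[1,0,-0.003,0,0,1,0,-0.002,0,0,1,0,0,-0.012,0,1,0,0,-0.012,0,1,0,0,-0.012,0,1,0,0,-0.012,0,1,0,0,-0.009,0,1,0,0,0,0],
)

```text
time: 50.85
position: [0.4601, -0.2717, 0.2013]
ee_rot: [0.025, 0.715, -0.014, 0.698]
ft_force: [-0.6, 1.0, 0.9]
grip_width: 1.002
```

Run:
```python
from h import *
st();grasp()
```

```text
t 50.85 pos [ 0.4601 -0.2717  0.2013] jaw -3.18 F [-0.6  1.   0.9] w 1.002 q7 0.28
   toolx [-0.023   0.0159 -0.9996]
grasp [ 0.4563 -0.2691  0.0374]
```

>>> carry_out(
  deltas=[0,0,0,-0.002,0,0,0,0,0,0,0,0,0,0,0,0,0,0,0,0,0,0,0,0,0,0,0,0,0,0,0,0,0,0,0,0,0,0,0,0,0,0,0,0,0,0,0,0,0,0,0,0,0,0,0,0,0,0,0,0,0,0,0,0,0,0,0,0,0,0,0,0,0,0,0],
)

```text
time: 52.35
position: [0.4608, -0.2719, 0.2007]
ee_rot: [0.024, 0.714, -0.015, 0.699]
ft_force: [0.3, -0.6, 1.3]
grip_width: 0.206
```

Run:
```python
from h import *
st();grasp();gcf();shot('side');spot('side','dish_a')
```

```text
t 52.35 pos [ 0.4608 -0.2719  0.2007] jaw -3.15 F [ 0.3 -0.6  1.3] w 0.206 q7 0.28
   toolx [-0.0211  0.0146 -0.9997]
grasp [ 0.4574 -0.2696  0.0368]
grasp cf [-131.2   -1.5   36.8]
grasp cf [-131.2   -1.5   36.8]
dish_a side [([0.4958, 0.1681, 0.0016], 0.68), ([0.4682, -0.0727, 0.0042], 0.51), ([0.4602, -0.1598, 0.0049], 0.44)]
```

>>> carry_out(
  deltas=[0,0.002,0.003,0,0.005,0,0.002,0.0055,0,0.005,0,0.002,0.0055,0,0.005,0,0.002,0.0055,0,0.005,0,0.002,0.0055,0,0.005,0,0.002,0.0055,0,0.005,0,0.002,0.0055,0,0.005,0,0.002,0.0055,0,0.005,0,0,0,0,0],
)

```text
time: 53.35
position: [0.4783, -0.2268, 0.2007]
ee_rot: [0.009, 0.715, 0.0, 0.7]
ft_force: [1.3, 1.6, 0.6]
grip_width: 0.202
```

```bash
cat >> h.py <<'E'
def grf():
    o=observe();M=R.from_quat(o['ee_rot']).as_matrix();print('grasp rf',torf(o['position']+.164*M[:,0]))
E
python3 - <<'E'
from h import *
st();grf()
E
```

```text
t 53.35 pos [ 0.4783 -0.2268  0.2007] jaw -0.65 F [1.3 1.6 0.6] w 0.202 q7 0.22
   toolx [-0.0212  0.0128 -0.9997]
grasp rf [-389.1   56.1   36.8]
```

>>> carry_out(
  deltas=[0,0.0021,0.006,0,0.0055,0,0.0021,0.006,0,0.0055,0,0.0021,0.006,0,0.0055,0,0.0021,0.006,0,0.0055,0,0.0021,0.006,0,0.0055,0,0.0021,0.006,0,0.0055,0,0.0021,0.006,0,0.0055,0,0.0021,0.006,0,0.0055,0,0.0021,0.006,0,0.0055,0,0.0021,0.006,0,0.0055,0,0.0021,0.006,0,0.0055,0,0.0021,0.006,0,0.0055,0,0.0021,0.006,0,0.0055,0,0.0021,0.006,0,0.0055,0,0.0021,0.006,0,0.0055,0,0,0,0,0],
)

```text
time: 54.95
position: [0.5123, -0.1285, 0.2007]
ee_rot: [-0.024, 0.714, 0.032, 0.699]
ft_force: [0.5, 2.1, -0.2]
grip_width: 0.208
```

Run:
```python
from h import *
st();grf()
```

```text
t 54.95 pos [ 0.5123 -0.1285  0.2007] jaw 4.5 F [ 0.5  2.1 -0.2] w 0.208 q7 0.1
   toolx [-0.0226  0.0108 -0.9997]
grasp rf [-294.8   13.2   36.8]
```

>>> carry_out(
  deltas=[0,0.002,0.004,0,0.003,0,0.002,0.004,0,0.003,0,0.002,0.004,0,0.003,0,0.002,0.004,0,0.003,0,0.002,0.004,0,0.002,0,0.001,0.004,0,0.002,0,0,0,0,0],
)

```text
time: 55.65
position: [0.5241, -0.1031, 0.2007]
ee_rot: [-0.03, 0.714, 0.037, 0.698]
ft_force: [-1.3, -0.4, 0.5]
grip_width: 0.203
```

Run:
```python
from h import *
st();grf();d=shot('wrist','w16');spot('wrist','carrier','dish_a');spot('wrist','dish_a',f='spot_in')
im=cv2.resize(cv2.imread('pics/w16.png'),(800,600))
grf();o=observe();M=R.from_quat(o['ee_rot']).as_matrix();P=torf(o['position']+.164*M[:,0])
marks(d,im,[(P[0]+130+x,P[1]+y,10) for x in(-91.5,-44,0,44,91.5) for y in(-25,25)]+[(0,-29,0),(0,29,0),(0,29,42),(0,-29,42)],RO,RX,RY)
cv2.imwrite('pics/w16b.png',im)
```

```text
t 55.65 pos [ 0.5241 -0.1031  0.2007] jaw 5.46 F [-1.3 -0.4  0.5] w 0.203 q7 0.05
   toolx [-0.0234  0.0098 -0.9997]
grasp rf [-270.8   -0.8   36.8]
carrier wrist []
dish_a wrist [([0.5102, 0.0035, 0.0027], 0.77)]
dish_a wrist [([0.5134, 0.0026, 0.0221], 0.84)]
grasp rf [-271.    -0.6   36.8]
```

View pics/w16b.png

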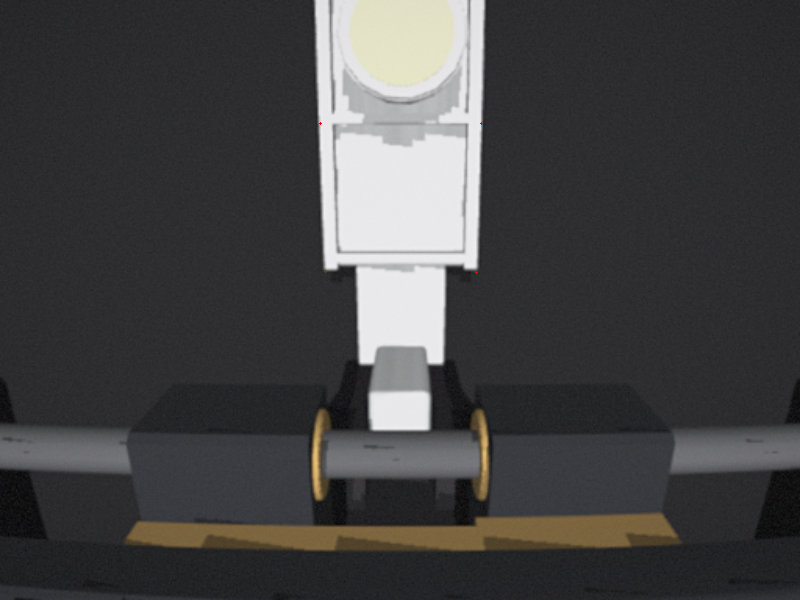

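The carrier lies on the model for a straight approach: near end at (325..477, 268), divider at row 123. I'll check the nose line in the top picture numerically.

Run:
```python
from h import *
d=shot('top');g=cv2.cvtColor(d['frame'],cv2.COLOR_RGB2GRAY).astype(np.float32)
ys=np.arange(-50,50.1,.5)
for x in (-55,-70,-90,-110,-130,-150,-170,-200):
    uv=np.array([proj(d,RO+RX*x/1e3+RY*y/1e3+[0,0,.01]) for y in ys],np.float32)
    v=cv2.remap(g,uv[:,:1].copy(),uv[:,1:].copy(),cv2.INTER_LINEAR).ravel()
    w=ys[v>120];print(x,(w.min(),w.max(),(w.min()+w.max())/2) if len(w) else None)
# reader block edges in same picture at z=66
ys=np.arange(-110,110,.5)
for x in (20,50,80):
    uv=np.array([proj(d,RO+RX*x/1e3+RY*y/1e3+[0,0,.066]) for y in ys],np.float32)
    v=cv2.remap(g,uv[:,:1].copy(),uv[:,1:].copy(),cv2.INTER_LINEAR).ravel();w=ys[v>150];print('reader',x,w.min(),w.max())
xs=np.arange(-80,-20,.5)
uv=np.array([proj(d,RO+RX*x/1e3+[0,0,.01]) for x in xs],np.float32);v=cv2.remap(g,uv[:,:1].copy(),uv[:,1:].copy(),cv2.INTER_LINEAR).ravel();print('nose x',xs[v>120].max())
```

```text
-55 (np.float64(-25.5), np.float64(27.5), np.float64(1.0))
-70 (np.float64(-26.0), np.float64(27.5), np.float64(0.75))
-90 (np.float64(-26.0), np.float64(27.0), np.float64(0.5))
-110 (np.float64(-26.5), np.float64(27.0), np.float64(0.25))
-130 (np.float64(-26.5), np.float64(26.5), np.float64(0.0))
-150 (np.float64(-26.5), np.float64(26.5), np.float64(0.0))
-170 (np.float64(-26.0), np.float64(27.0), np.float64(0.5))
-200 None
reader 20 -89.0 92.5
reader 50 -89.0 92.5
reader 80 -88.5 93.0
nose x -47.5
```

>>> carry_out(
  deltas=[0,-0.001,0.004,0,0,0,-0.0006,0.006,0,0,0,-0.0006,0.006,0,0,0,-0.0006,0.006,0,0,0,-0.0006,0.006,0,0,0,-0.0006,0.006,0,0,0,-0.0006,0.006,0,0,0,0,0,0,0],
)

```text
time: 56.7
position: [0.5185, -0.0612, 0.2008]
ee_rot: [-0.03, 0.714, 0.036, 0.698]
ft_force: [0.1, 1.1, -1.1]
grip_width: 0.206
```

Run:
```python
from h import *
st();grf()
```

```text
t 56.7 pos [ 0.5185 -0.0612  0.2008] jaw 5.33 F [ 0.1  1.1 -1.1] w 0.206 q7 -0.03
   toolx [-0.0234  0.0082 -0.9997]
grasp rf [-228.8    0.9   36.8]
```

>>> carry_out(
  deltas=[0,-0.0005,0.005,0,0,0,-0.0005,0.005,0,0,0,-0.0005,0.005,0,0,0,-0.0005,0.005,0,0,0,-0.0005,0.005,0,0,0,-0.0005,0.005,0,0,0,0,0,0,0],
)

```text
time: 57.4
position: [0.5152, -0.0287, 0.2008]
ee_rot: [-0.029, 0.714, 0.036, 0.698]
ft_force: [-0.1, 2.3, -0.1]
grip_width: 0.203
```

Run:
```python
from h import *
st();grf()
```

```text
t 57.4 pos [ 0.5152 -0.0287  0.2008] jaw 5.32 F [-0.1  2.3 -0.1] w 0.203 q7 -0.09
   toolx [-0.0234  0.0081 -0.9997]
grasp rf [-196.1    1.1   36.8]
```

>>> carry_out(
  deltas=[0,-0.0006,0.006,0,0,0,-0.0006,0.007,0,0,0,-0.0006,0.007,0,0,0,-0.0006,0.007,0,0,0,-0.0006,0.007,0,0,0,-0.0006,0.007,0,0,0,-0.0006,0.007,0,0,0,-0.0006,0.007,0,0,0,-0.0006,0.007,0,0,0,0,0,0,0],
)

```text
time: 58.4
position: [0.509, 0.0393, 0.2008]
ee_rot: [-0.03, 0.715, 0.036, 0.698]
ft_force: [1.1, 1.7, -1.1]
grip_width: 0.207
```

Run:
```python
from h import *
st();grf()
```

```text
t 58.4 pos [0.509  0.0393 0.2008] jaw 5.35 F [ 1.1  1.7 -1.1] w 0.207 q7 -0.23
   toolx [-0.0237  0.0083 -0.9997]
grasp rf [-127.8    0.9   36.8]
```

>>> carry_out(
  deltas=[0,-0.0006,0.006,0,0,0,-0.0006,0.007,0,0,0,-0.0006,0.007,0,0,0,-0.0006,0.007,0,0,0,-0.0006,0.007,0,0,0,-0.0006,0.007,0,0,0,-0.0006,0.007,0,0,0,-0.0006,0.007,0,0,0,-0.0006,0.007,0,0,0,-0.0006,0.006,0,0,0,0,0,0,0],
)

```text
time: 59.5
position: [0.5023, 0.1133, 0.2008]
ee_rot: [-0.03, 0.715, 0.036, 0.698]
ft_force: [0.8, 1.2, -0.9]
grip_width: 0.208
```

Run:
```python
from h import *
st();grf()
```

```text
t 59.5 pos [0.5023 0.1133 0.2008] jaw 5.34 F [ 0.8  1.2 -0.9] w 0.208 q7 -0.39
   toolx [-0.0239  0.008  -0.9997]
grasp rf [-53.5   0.7  36.8]
```

>>> carry_out(
  deltas=[0,-0.0005,0.005,0,0,0,-0.0005,0.005,0,0,0,-0.0003,0.003,0,0,0,-0.0002,0.002,0,0,0,-0.0002,0.002,0,0],
)

```text
time: 60.0
position: [0.5006, 0.1306, 0.2007]
ee_rot: [-0.03, 0.715, 0.035, 0.698]
ft_force: [0.2, -2.3, 2.0]
grip_width: 0.206
```

Run:
```python
from h import *
st();grf()
```

```text
t 60.0 pos [0.5006 0.1306 0.2007] jaw 5.26 F [ 0.2 -2.3  2. ] w 0.206 q7 -0.42
   toolx [-0.0241  0.0069 -0.9997]
grasp rf [-36.3   0.7  36.8]
```

>>> carry_out(
  deltas=[0,-0.0002,0.002,0,0,0,-0.0002,0.002,0,0,0,-0.0002,0.002,0,0],
)

```text
time: 60.3
position: [0.5004, 0.1349, 0.2007]
ee_rot: [-0.03, 0.715, 0.033, 0.698]
ft_force: [0.6, -13.1, 5.5]
grip_width: 0.201
```

Run:
```python
from h import *
st();grf()
```

```text
t 60.3 pos [0.5004 0.1349 0.2007] jaw 5.18 F [  0.6 -13.1   5.5] w 0.201 q7 -0.44
   toolx [-0.0243  0.0034 -0.9997]
grasp rf [-32.6   0.7  36.8]
```

>>> carry_out(
  deltas=[0,-0.0002,0.002,0,0,0,0,0,0,0],
)

```text
time: 60.5
position: [0.5005, 0.1351, 0.2008]
ee_rot: [-0.031, 0.715, 0.032, 0.698]
ft_force: [-0.0, 0.7, 0.3]
grip_width: 0.205
```

Run:
```python
from h import *
st();grf()
```

```text
t 60.5 pos [0.5005 0.1351 0.2008] jaw 5.07 F [-0.   0.7  0.3] w 0.205 q7 -0.44
   toolx [-2.440e-02  5.000e-04 -9.997e-01]
grasp rf [-32.9   0.6  36.9]
```

>>> carry_out(
  deltas=[1,0,0,0,0,1,0,0,0,0,1,0,0,0,0,1,0,0,0,0,1,0,0,0,0,1,0,0,0,0,1,0,0,0.01,0,1,0,0,0.02,0,1,0,0,0.03,0,1,0,0,0.03,0,1,0,0,0.03,0,1,0,0,0.03,0,1,0,0,0,0],
)

```text
time: 61.8
position: [0.4981, 0.1378, 0.36]
ee_rot: [-0.031, 0.715, 0.035, 0.697]
ft_force: [0.0, 0.6, -0.1]
grip_width: 1.0
```

Run:
```python
from h import *
st()
for c in ['wrist','top','side']:
    d=shot(c,'z'+c);spot(c,'post','dish_a','pry_tool','cover_plug')
    for r in nets.spot_point(c,'post'): print('  post rf',torf(r['xyz']))
d=shot('wrist','z1');im=cv2.resize(cv2.imread('pics/z1.png'),(800,600))
marks(d,im,[(-31.5+x,y+1,44) for x in(-10,10) for y in(-9,9)]+[(-47.5,16,4),(-47.5,-14,4),(0,-90,66),(0,90,66)],RO,RX,RY)
s=cv2.imread('pics/zside.png')
cv2.imwrite('pics/z.png',np.hstack([cv2.resize(im[120:470,180:620],(400,318)),cv2.resize(s[130:384,40:360],(400,318))]))
```

```text
t 61.8 pos [0.4981 0.1378 0.36  ] jaw 5.31 F [ 0.   0.6 -0.1] w 1.0 q7 -0.33
   toolx [-0.0256  0.004  -0.9997]
post wrist [([0.4936, 0.1338, 0.0347], 0.61)]
dish_a wrist []
pry_tool wrist [([0.4915, 0.1643, 0.0021], 0.56), ([0.6723, 0.0969, 0.0639], 0.52), ([0.4966, 0.1375, 0.0338], 0.21)]
cover_plug wrist [([0.6705, 0.0975, 0.0002], 0.69)]
  post rf [-34.    3.6  34.7]
post top [([0.2158, -0.1751, 0.0304], 0.77), ([0.4948, 0.1348, 0.0355], 0.76), ([0.5585, -0.4482, 0.0124], 0.26)]
dish_a top []
pry_tool top [([0.6726, 0.0983, 0.058], 0.52)]
cover_plug top [([0.5511, -0.4066, 0.0268], 0.91)]
  post rf [-315.4  309.3   30.4]
  post rf [-33.1   2.3  35.5]
  post rf [-619.5   -6.2   12.4]
post side [([0.2125, -0.1757, 0.0264], 0.83), ([0.4976, 0.1365, 0.0395], 0.55)]
dish_a side []
pry_tool side [([0.671, 0.0957, 0.0609], 0.67)]
cover_plug side [([0.5438, -0.4051, 0.0178], 0.6)]
  post rf [-315.7  312.6   26.4]
  post rf [-31.7  -0.6  39.5]
```

View pics/z.png

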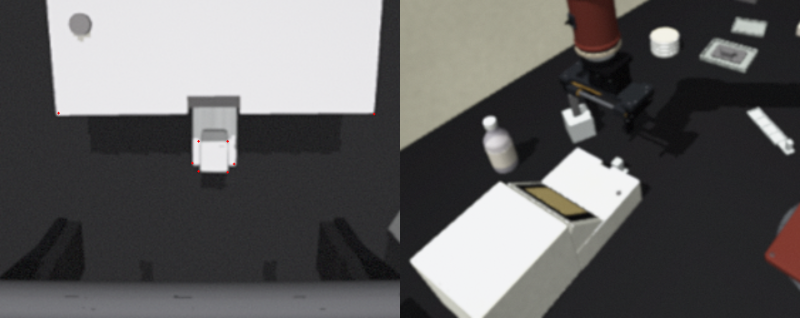

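The post top fits the fully-home model: seen at (200..227, 140..171), model (197..227, 141..171). The tail reads about 1 mm long. The tool stands and the cover is in the tray. To be certain it is seated, I'll nudge the post with closed fingers.

>>> carry_out(
  deltas=[0,0.001,-0.01,0,0,0,0.001,-0.01,0,0,0,0.001,-0.015,0,0,0,0,0,-0.01,0,0,0,0,-0.01,0,0,0,0,-0.01,0,0,0,0,-0.01,0,0,0,0,-0.01,0,0,0,0,-0.01,0,0,0,0,-0.01,0,0,0,0,-0.01,0,0,0,0,0,0,0,0,0,0,0,0,0,0,0,0,0,0,0,0,0,0,0,0,0,0],
)

```text
time: 64.35
position: [0.5, 0.1001, 0.2674]
ee_rot: [-0.031, 0.718, 0.035, 0.694]
ft_force: [-0.4, 0.7, 0.5]
grip_width: 0.0
```

Run:
```python
from h import *
st();grf()
```

```text
t 64.35 pos [0.5    0.1001 0.2674] jaw 5.35 F [-0.4  0.7  0.5] w 0.0 q7 -0.3
   toolx [-0.0334  0.0035 -0.9994]
grasp rf [-67.1   5.8 103.5]
```

>>> carry_out(
  deltas=[0,0.002,0,-0.01,0,0,0.002,0,-0.012,0,0,0,0,-0.012,0,0,0,0,-0.012,0,0,0,0,-0.01,0,0,0,0,-0.005,0,0,0,0,0,0],
)

```text
time: 65.05
position: [0.5037, 0.0998, 0.1999]
ee_rot: [-0.031, 0.719, 0.035, 0.694]
ft_force: [-1.4, -0.0, 0.1]
grip_width: 0.006
```

Run:
```python
from h import *
st();grf()
```

```text
t 65.05 pos [0.5037 0.0998 0.1999] jaw 5.34 F [-1.4 -0.   0.1] w 0.006 q7 -0.36
   toolx [-0.0349  0.0033 -0.9994]
grasp rf [-67.7   2.4  36. ]
```

Contact expected near x = -51; approach.

>>> carry_out(
  deltas=[0,-0.0004,0.004,0,0,0,-0.0004,0.004,0,0,0,-0.0004,0.004,0,0,0,-0.0002,0.002,0,0,0,-0.0002,0.002,0,0],
)

```text
time: 65.55
position: [0.5028, 0.1159, 0.2011]
ee_rot: [-0.032, 0.718, 0.033, 0.695]
ft_force: [2.2, -13.3, -0.1]
grip_width: 0.004
```

Run:
```python
from h import *
st();grf()
```

```text
t 65.55 pos [0.5028 0.1159 0.2011] jaw 5.3 F [  2.2 -13.3  -0.1] w 0.004 q7 -0.39
   toolx [-3.290e-02  8.000e-04 -9.995e-01]
grasp rf [-52.1   1.5  37.2]
```

>>> carry_out(
  deltas=[0,0,0.001,0,0,0,0.0005,-0.006,0,0,0,0.001,-0.01,0,0,0,0,0,0.02,0,0,0,0,0.03,0,0,0,0,0.03,0,0,0,0,0.03,0,0,0,0,0.03,0,0,0,-0.03,0,0,0,0,-0.03,0,0,0,0,0,0,0],
)

```text
time: 66.65
position: [0.5037, 0.0335, 0.3485]
ee_rot: [-0.032, 0.717, 0.034, 0.696]
ft_force: [0.5, -1.1, -0.8]
grip_width: 0.006
```

Run:
```python
from h import *
st()
for c in ['top','side']:
    d=shot(c,'y'+c);spot(c,'post','dish_a','pry_tool','cover_plug','big_stack','bottle','counter')
    for r in nets.spot_point(c,'post'): print('  post rf',torf(r['xyz']))
d=shot('top');g=cv2.cvtColor(d['frame'],cv2.COLOR_RGB2GRAY).astype(np.float32)
xs=np.arange(-80,10,.5)
for y in (-11,13):
    uv=np.array([proj(d,RO+RX*x/1e3+RY*y/1e3+[0,0,.004]) for x in xs],np.float32);v=cv2.remap(g,uv[:,:1].copy(),uv[:,1:].copy(),cv2.INTER_LINEAR).ravel();print('tail end',xs[v>110][:1],'front edge at z66 expected')
```

```text
t 66.65 pos [0.5037 0.0335 0.3485] jaw 5.33 F [ 0.5 -1.1 -0.8] w 0.006 q7 -0.12
   toolx [-0.03    0.0011 -0.9996]
post top [([0.2153, -0.175, 0.0295], 0.98)]
dish_a top []
pry_tool top [([0.6711, 0.0975, 0.0585], 0.48)]
cover_plug top [([0.5505, -0.4042, 0.0218], 0.74), ([0.5598, -0.4497, 0.0107], 0.38)]
big_stack top [([0.6717, 0.0999, 0.0619], 0.53)]
bottle top [([0.7324, 0.2895, -0.0006], 0.62)]
counter top []
  post rf [-315.2  309.7   29.5]
post side [([0.2157, -0.175, 0.027], 0.69), ([0.4978, 0.1344, 0.0394], 0.56)]
dish_a side []
pry_tool side [([0.6703, 0.1001, 0.0604], 0.71), ([0.5395, -0.3813, 0.0105], 0.66)]
cover_plug side [([0.5447, -0.4046, 0.0205], 0.8), ([0.7306, 0.2919, 0.001], 0.64)]
big_stack side [([0.7337, -0.3182, 0.0006], 0.61)]
bottle side [([0.7292, 0.2953, 0.0018], 0.63)]
counter side [([0.7789, -0.0587, 0.0014], 0.64)]
  post rf [-315.3  309.3   27. ]
  post rf [-33.8  -0.6  39.4]
tail end [] front edge at z66 expected
tail end [] front edge at z66 expected
```

Everything is in place and the bystanders have not moved. I'm handing the job in.

```bash
python3 -c "
from h import *
print(arm.close_job())"
```

```text
the job is handed in; nothing more can be done
None
```

The job is done and handed in at about 67 s of the 210 s allowed; no verdict was given.

- **Cover and tool:** I pried the cover off at the notch and stood the tool back in its stand before moving the cover, since the single gripper could not hold both. The cover then went flat, plug up, into the larger tray. The last readings had the tool's shoulder at about 60 mm (62 mm expected) and the plug in the tray at about 21 mm.
- **Dishes:** There were two dishes. One was knocked aside during the run, so I located it again. I set both in bays of the larger carrier before sliding it in. They now sit inside the reader, so the last pictures could not show them.
- **Carrier:** I slid it in by its post until it met the stop at the expected distance. A second push with closed fingers met 13 N at once, which says it is fully seated.
- **Bystanders:** The last side view reads the stack, bottle and counter within about 5 mm of their starting places, which is roughly the accuracy of the readings.

**Checks that failed or disagreed:**
- After the slide and before the second push, the wrist picture showed the tail about 1 mm further out than the model.
- The last side view read the post about 2 mm short of home, within that camera's accuracy.
- A final tail-end check in the top view gave no reading.
- The top view also missed the counter and reported the big stack at the tool stand's place, which is a false detection.

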